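# Clear the screen and bring the squeegee out to the printing lean

### The arm

A 6-joint arm with a two-finger parallel gripper is mounted at the origin on a cart in front of the work surface, level with it; the furniture and walls round the work are solid. World frame = base frame: x ahead of the robot, y to its left, z up, the work surface at z = 0. Lengths are in m, angles in degrees, forces in N, time in s.
With the tool pointing down it reaches from about 0.25 to 0.725 m from the base axis. Payload 9.7 kg.
Tool frame: the origin (TCP) lies at the very end of the fingers, on their centre line; the grasp point (between the pads) lies 19 mm behind it (bot.pinch_z is the distance from the TCP to the grasp point, in m); x points along the fingers, z is the direction in which the jaws open and shut, and the axes are right-handed (so a half turn about x gives the same grasp; the last joint's range is limited). The gripper opens to 85 mm and grips with 20 to 120 N. Pads are 22 mm wide; open, the fingers measure 114 mm over their backs; the gripper's body (76 mm by 85 mm) begins 54 mm behind the grasp point. The pads swing forward as they close: fully open they stand 13 mm farther back than shut.
Start: joints at [71.906, 4.979, 10.078, 95.1, 0, 90], TCP at [0.171, 0.523, 0.231] pointing down, gripper open.
Joint ranges: [-179.16, 179.16], [-48.56, 103.87], [-65.8, 70.77], [-126.05, 130.52], [-82.76, 87.17], [-180, 180]. Speed limits (degrees/s): [127.2, 127.2, 147.25, 180, 180, 180].

### API

Orientations are given as [roll, pitch, yaw] about the fixed x, y, z axes, in that order (R = Rz(yaw) Ry(pitch) Rx(roll)).
In Python, from workcell import bot gives the robot as it stands.
- The arm moves only by the tool play_rows, never from a script. Its argument "rows" is a list of rows, each a list of 3 entries, a list of its own where there are three numbers: the shift along the tool's x, y, z in cm, then the turn about the tool's x in degrees, then the finger opening in cm, from 0 to 8.54. A call has 1 to 12 rows; each row is the pose to reach, as a shift and turn from the pose commanded when the call began, along the tool's axes at that moment; what a row does not reach only later rows make up. A row lasts 1/12 s, in which the tool goes at most 41.7 mm and 7.16 degrees, less where a joint would pass 70% of its speed; a pose out of reach is approached as far as the arm can. A call with a gripper value outside its range is refused whole. The fingers move at their own pace and stop on an object; "squeeze" is the grip in N (left out, the last holds). Time passes only in rows, so rows that repeat a pose let the fingers close. It gives the time, the measured TCP pose, the force and the opening at its end, in the units of the state.
- bot.get_obs(): the state, without advancing time (a new reading comes with each control period).
- bot.camera(name): name is "scene" or "top" or "wrist"; returns (picture, depth): 420x560x3 uint8, blue, green, red; 420x560 float32, m along the optical axis (not along the pixel's ray), 0 where there is no reading.
- bot.camera_model(name): a dict with "fx", "fy", "cx", "cy" (pixels), "origin" and "attitude" of the camera in the world; the wrist camera has in their place "mount" (4x4, takes a point from camera to tool coordinates, whose origin is the TCP and whose axes are the tool frame's). Camera axes: x right, y down, z forward; pixel columns grow to the right and rows downward; lengths in m; the calibration is good to about 2 mm. The wrist camera is an equidistant fisheye: a pixel r from the principal point sees the ray r / f radians off the axis. A picture is of the moment at which its call begins: read the wrist's pose just before it. camera_model takes no time and is no camera call.
- bot.job_done(): hands the job in, once; it reports no verdict.
The state is a dict: "time": time; "q": joint angles; "qd": joint speeds; "joint_efforts": joint torques, N m; "ee_pos": TCP position; "tcp_rot": TCP orientation; "wrist_force": force on the tool from outside, world axes, zero at the start; "torque": the same for the moment, N m; "opening": finger opening in m.
Only numpy, scipy, OpenCV 4.12 (cv2) and the standard library are available. Lean on these libraries where they do the work, as an engineer would, in place of code of your own. Each camera call takes 0.05 s, during which the arm holds its last target.

### The job

Make ready to pull a print: pick the loose cap screw off the mesh of the small screen and drop it into the open mixing cup. Then draw the squeegee up out of its rack and hold it, blade down, about 10 cm above the middle of the mesh, with its long blade edge level and running left to right, parallel to the near side of the screen's frame, and the whole squeegee leaning over to about 45 degrees from upright (towards you or away, either will do). Finish while still holding it there, and on the way do not press on the screen, tip the cup or push the ink tub, the blue tape roll or the white domed cap about.

Things in the scene. Friction and masses are not known exactly. Their poses are not given: they have to be found in the camera images.
- screen: Small printing screen: grey-white frame, blue mesh, 243 (x) x 252 (y) x 25 mm, fixed level 35 mm above the table in two steel hinge clamps on its left side (up to 28 mm above the frame's top). Origin: centre of the frame's underside; x from its near to its far side (yaw up to 0.2 rad), y left, z up. Bars 33 mm wide; inside, the 175 x 185 mm mesh is a rigid sheet, top 4 mm above the origin.
- screw: Black steel M12 cap screw, 46 mm long, 60 g, standing upright on its head on the mesh. As a collider it is a plain cylinder of 18 mm diameter. Origin: centre of the underside of the head; z along the screw, up.
- screw_mid (a point): The middle of the cap screw, on its axis, 23 mm from either end.
- cup: White plastic mixing cup, open at the top, loose, 150 g, 65 mm high, 64 mm outside diameter at the rim and 48 mm at the foot, wall about 3 mm (mouth about 56 mm, inner floor about 40 mm across and 2 mm above the table). Origin: centre of the underside, z up.
- rack: Fixed squeegee rack: aluminium base 170 x 74 x 6 mm, a black forked bracket at each end (x = 50 to 78 mm), open between them. Origin: centre of underside; x along the squeegee, z up. The wooden back rests 43 mm above the table; 7 mm cheeks beside its ends (3 mm play a side) reach 61 mm, end stops 53 mm high. The squeegee lifts straight up and out.
- squeegee: Hand squeegee, 180 g, loose in the rack, blade down: wooden back 140 mm long, 32 thick, 30 high; amber blade 138 mm long, 6 thick, standing 29 mm out of it (rigid; 59 mm in all). Origin: centre of the back's outer face, 73 mm above the table in the rack; z towards the blade edge (down in the rack); long direction (-0.4695, 0.8829, 0) in this frame.
- squeegee_edge (a point): Middle of the squeegee's blade edge, 14 mm above the table in the rack. x along the edge (the rack's x at the start), y across the 32 mm thickness, z from the edge to the wooden back (up while it stands upright, blade down). The wooden back fills z = 29 to 59 mm, x = -70 to 70 mm, y = -16 to 16 mm of this frame.
- ink_tub: White ink tub with a lid, 72 mm diameter, 71 mm high, loose; a bystander. Origin: centre of the underside.
- blue_tape: Roll of blue tape lying flat, 60 mm diameter, 19 mm high, loose; a bystander. Origin: centre of the underside.
- white_cap: White domed cap, 62 mm diameter, 28 mm high, loose; a bystander. Origin: centre of the underside.
Not all that is in view belongs to the job. Leave any pink look-alike of the cup alone.

How it is judged:
By the outcome, as a careful person would: the job done as asked, in the order asked, and still so for the second after the job is handed in, while the arm keeps its last pose, push and grip.
It also fails if it takes over 51 s, if anything falls off the work surface, if the arm or the gripper's body presses on something with over 40 N, if the wrist force passes 120 N, or if a joint passes its speed limit or range.

## Working session

There is one attempt and no reset: what is moved stays moved. The work goes in short steps, Python scripts to look and compute and a tool call to move; the robot and the scene stay as the last step left them, time stands still between calls to the robot, and variables do not carry over. Pictures are saved under pics/ and viewed, and the job is handed in when it is done.

Besides the shell and the picture viewer there is one more tool, called in YAML: its name, and indented under it one key for each argument. play_rows: Moves the arm, as the interface text tells. Its arguments: {"type":"object","properties":{"rows":{"type":"array"},"squeeze":{"type":"number"}},"required":["rows"]}

```bash
ls; mkdir -p pics; python3 - <<'E'
from workcell import bot
import cv2,numpy as np
print(bot.get_obs())
for n in("scene","top","wrist"):
    im,d=bot.camera(n); cv2.imwrite(f"pics/{n}0.png",im); np.save(f"{n}0.npy",d); print(n,bot.camera_model(n))
print(bot.pinch_z)
E
```

```text
pics
{'time': 0.0, 'q': array([7.19056405e+01, 5.01244654e+00, 1.00331320e+01, 9.50987325e+01,
       9.28102359e-04, 8.99990922e+01]), 'qd': array([-0.03505324,  0.10493403, -0.10874438,  0.07460665, -0.02487841,
        0.10076923]), 'joint_efforts': array([ 2.05333032e-03, -5.20383489e+01,  4.64810264e+01,  1.62179646e-02,
       -1.04985332e-06,  4.08680501e-05]), 'ee_pos': array([0.17074487, 0.52258366, 0.2305583 ]), 'tcp_rot': array([ 179.31778739,   89.92194746, -108.77566488]), 'wrist_force': array([-0.38000435,  0.37318178,  0.35087864]), 'torque': array([ 0.00190242, -0.0287868 , -0.0472714 ]), 'opening': 0.0854286930973501}
scene {'fx': 482.85026241064924, 'fy': 482.85026241064924, 'cx': 277.01039399215705, 'cy': 206.86362580916784, 'origin': array([-0.2849256 ,  1.13412153,  0.90216551]), 'attitude': array([-119.92397947,   -0.80301001, -145.81117795])}
top {'fx': 404.10871564586296, 'fy': 404.10871564586296, 'cx': 276.4382377334235, 'cy': 212.8892745127655, 'origin': array([ 0.43254341, -0.0722166 ,  1.14525543]), 'attitude': array([-174.47372742,    0.28160908,  -91.18314274])}
wrist {'fx': 325.19226210127806, 'fy': 325.19226210127806, 'cx': 275.23927415834913, 'cy': 207.23355141429857, 'mount': array([[-1.75389370e-04, -2.61003763e-01,  9.65337767e-01,
        -1.42919384e-01],
       [-1.11212497e-04, -9.65337771e-01, -2.61003784e-01,
         6.69953294e-02],
       [ 9.99999978e-01, -1.53134913e-04,  1.40283103e-04,
         4.74029937e-04],
       [ 0.00000000e+00,  0.00000000e+00,  0.00000000e+00,
         1.00000000e+00]])}
0.0187
```

View pics/top0.png

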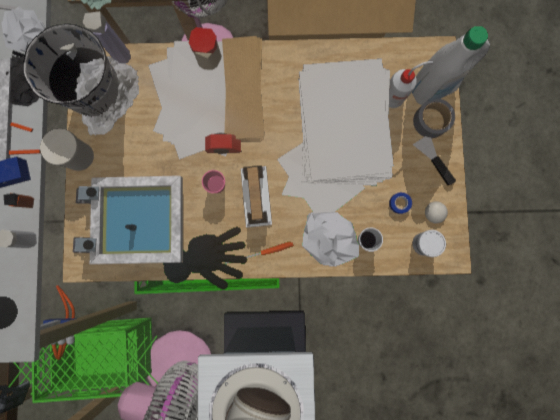

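View pics/scene0.png

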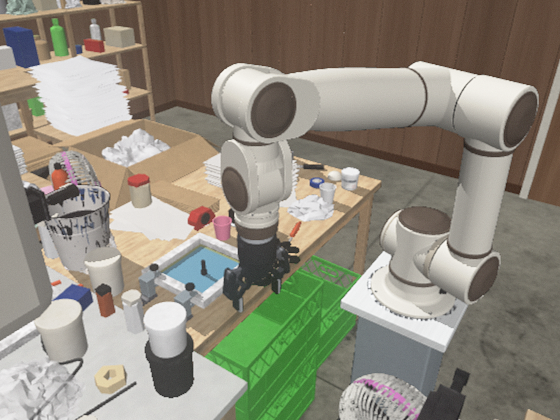

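View pics/wrist0.png

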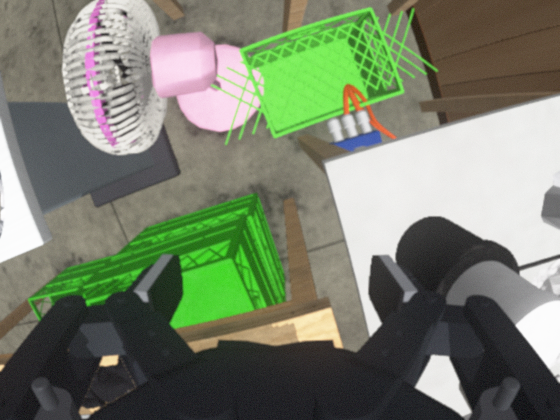

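```bash
cat > h.py <<'E'
from workcell import bot
import cv2,numpy as np
from scipy.spatial.transform import Rotation as R
M={n:bot.camera_model(n) for n in("scene","top","wrist")}
def RT(n):
    m=M[n]; return R.from_euler('xyz',m['attitude'],degrees=True).as_matrix(),np.array(m['origin'])
def ray(n,u,v):
    m=M[n];A,o=RT(n); return o,A@np.array([(u-m['cx'])/m['fx'],(v-m['cy'])/m['fy'],1])
def atz(n,u,v,z):
    o,d=ray(n,u,v); return o+d*(z-o[2])/d[2]
def proj(n,p):
    m=M[n];A,o=RT(n); c=A.T@(np.asarray(p)-o); return m['cx']+m['fx']*c[0]/c[2],m['cy']+m['fy']*c[1]/c[2],c[2]
def cloud(n,d):
    m=M[n];A,o=RT(n); v,u=np.mgrid[:420,:560]
    c=np.stack([(u-m['cx'])/m['fx']*d,(v-m['cy'])/m['fy']*d,d],-1); return c@A.T+o
def tool(o=None):
    o=o or bot.get_obs(); return R.from_euler('xyz',o['tcp_rot'],degrees=True).as_matrix(),np.array(o['ee_pos'])
def wrist_proj(p,o=None):
    A,t=tool(o); m=M['wrist'];T=np.array(m['mount']); c=np.linalg.inv(T)@np.r_[A.T@(np.asarray(p)-t),1]; c=c[:3]
    r=np.hypot(c[0],c[1]); th=np.arctan2(r,c[2]); return m['cx']+m['fx']*th*c[0]/r, m['cy']+m['fy']*th*c[1]/r
def wrist_atz(u,v,z,o=None):
    A,t=tool(o); m=M['wrist'];T=np.array(m['mount']); a=np.array([u-m['cx'],v-m['cy']])/m['fx']; th=np.hypot(*a)
    d=np.r_[a/th*np.sin(th),np.cos(th)]; D=A@T[:3,:3]@d; O=A@T[:3,3]+t; return O+D*(z-O[2])/D[2]
E
python3 - <<'E'
from h import *
im=cv2.imread('pics/top0.png'); P=cloud('top',np.load('top0.npy'))
print(proj('top',[.171,.523,.231]),proj('top',[0,0,0]))
cv2.imwrite('pics/c1.png',cv2.resize(im[165:280,60:200],None,fx=5,fy=5,interpolation=2))
cv2.imwrite('pics/c2.png',cv2.resize(im[140:270,195:300],None,fx=4.5,fy=4.5,interpolation=2))
cv2.imwrite('pics/c3.png',cv2.resize(im[180:265,290:460],None,fx=4.5,fy=4.5,interpolation=2))
for u,v in[(130,228),(213,182),(255,195),(370,240),(432,243),(437,212),(400,203),(120,195),(180,220),(136,262),(330,240),(205,250),(280,249)]: print(u,v,P[v,u].round(3))
E
```

```text
(np.float64(9.685913293327019), np.float64(377.36916829258297), np.float64(0.8865145542627673)) (np.float64(255.23274689212857), np.float64(412.37769641715727), np.float64(1.098438614893812))
130 228 [0.504 0.323 0.069]
213 182 [0.634 0.109 0.013]
255 195 [ 0.586 -0.013  0.073]
370 240 [ 0.46  -0.328  0.018]
432 243 [ 0.448 -0.48   0.068]
437 212 [ 0.534 -0.514  0.027]
400 203 [ 0.564 -0.422 -0.001]
120 195 [0.599 0.363 0.038]
180 220 [0.524 0.191 0.06 ]
136 262 [0.414 0.309 0.059]
330 240 [ 0.462 -0.213  0.042]
205 250 [0.442 0.13  0.029]
280 249 [ 0.441 -0.077  0.019]
```

View pics/c1.png

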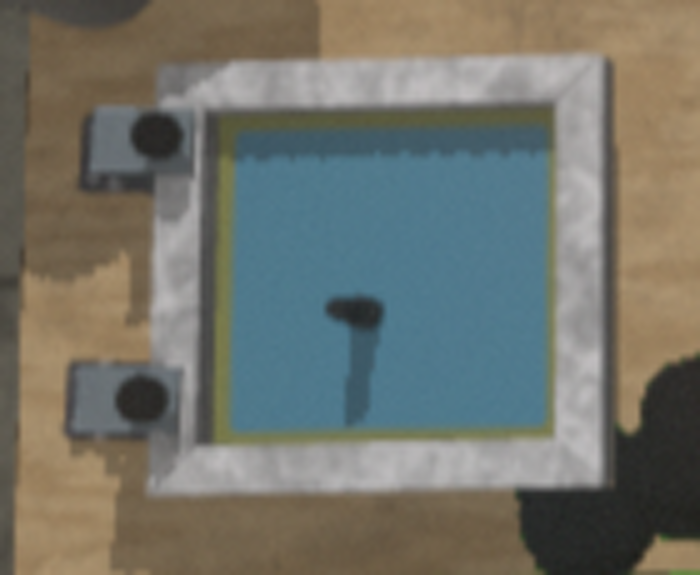

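View pics/c2.png

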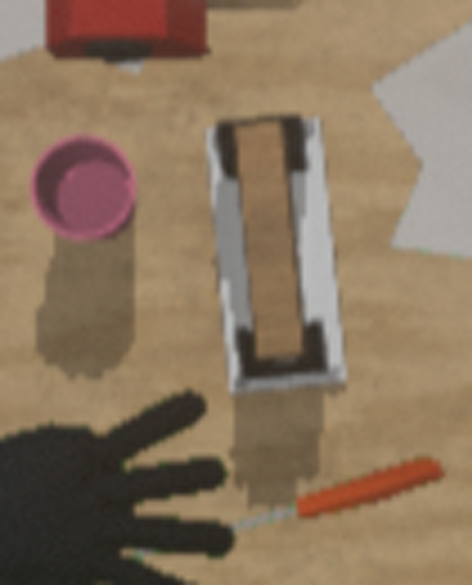

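View pics/c3.png

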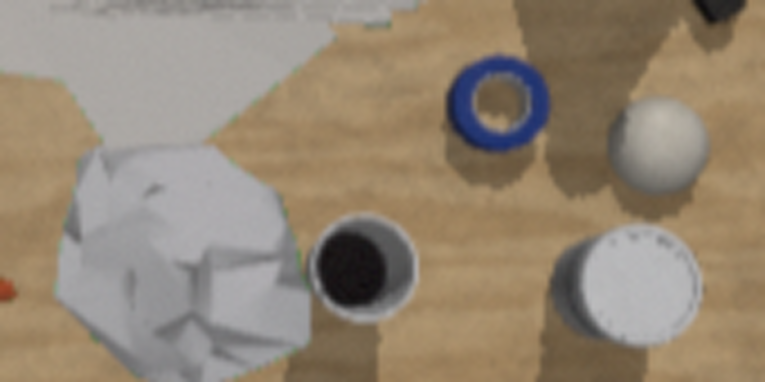

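```bash
python3 - <<'E'
from h import *
im=cv2.imread('pics/top0.png'); P=cloud('top',np.load('top0.npy')); 
def box(u0,u1,v0,v1): 
    m=np.zeros((420,560),bool); m[v0:v1,u0:u1]=1; return m
# frame top
m=box(85,188,172,268)&(abs(P[...,2]-.060)<.006)
pts=P[m][:,:2].astype(np.float32); print('frame',m.sum(),cv2.minAreaRect(pts))
# corners from crop, z=.06
for n,(a,b) in dict(TL=(160,65),TR=(605,58),BR=(605,487),BL=(150,493)).items(): print(n,atz('top',60+a/5,165+b/5,.06).round(4))
for n,(a,b) in dict(TL=(205,108),TR=(556,103),BR=(556,437),BL=(200,443)).items(): print('in',n,atz('top',60+a/5,165+b/5,.06).round(4))
m=box(120,142,220,235)&(P[...,2]>.048)&(P[...,2]<.1)
q=P[m]; print('screw',m.sum(),q.mean(0),q.min(0),q.max(0))
print('shank tip',atz('top',60+333/5,165+308/5,.085),'head edge right',atz('top',60+383/5,165+312/5,.045))
# squeegee back top z .073
m=box(240,275,160,228)&(abs(P[...,2]-.073)<.005)
r=cv2.minAreaRect(P[m][:,:2].astype(np.float32)); print('sq',m.sum(),r)
for a,b in[(236,124),(285,122),(302,354),(255,358)]: print(atz('top',195+a/4.5,140+b/4.5,.073).round(4))
# cup rim
for a,b in[(311,268),(418,268),(364,214),(364,322)]: print('cup',atz('top',290+a/4.5,180+b/4.5,.065).round(4))
m=box(355,385,226,254)&(P[...,2]>.055)&(P[...,2]<.075); print('cup',m.sum(),P[m].mean(0),cv2.minEnclosingCircle(P[m][:,:2].astype(np.float32)))
m=box(240,272,155,230)
cv2.imwrite('pics/s1.png',cv2.resize(cv2.imread('pics/scene0.png')[215:320,130:270],None,fx=5,fy=5,interpolation=2))
E
```

```text
frame 3071 ((0.5301576852798462, 0.31958672404289246), (0.2347879707813263, 0.26037588715553284), 0.21292269229888916)
TL [0.6438 0.4318 0.06  ]
TR [0.6425 0.1889 0.06  ]
BR [0.4103 0.1884 0.06  ]
BL [0.4121 0.4318 0.06  ]
in TL [0.6196 0.4067 0.06  ]
in TR [0.6182 0.2155 0.06  ]
in BR [0.4374 0.2147 0.06  ]
in BL [0.4381 0.4056 0.06  ]
screw 49 [0.50934699 0.32260277 0.0696278 ] [0.50285798 0.31602032 0.04800372] [0.51669306 0.33101006 0.08812205]
shank tip [0.5072938  0.32593763 0.085     ] head edge right [0.50735195 0.3135754  0.045     ]
sq 541 ((0.5935121774673462, -0.011034687981009483), (0.13982772827148438, 0.029001571238040924), 4.593719482421875)
[0.6608 0.0065 0.073 ]
[ 0.6614 -0.0229  0.073 ]
[ 0.5217 -0.0306  0.073 ]
[ 0.5199 -0.0028  0.073 ]
cup [ 0.4611 -0.2879  0.065 ]
cup [ 0.4598 -0.3512  0.065 ]
cup [ 0.4924 -0.3207  0.065 ]
cup [ 0.4286 -0.3179  0.065 ]
cup 109 [ 0.46317119 -0.32440074  0.06329064] ((0.4631296992301941, -0.31857171654701233), 0.031880952417850494)
```

View pics/s1.png

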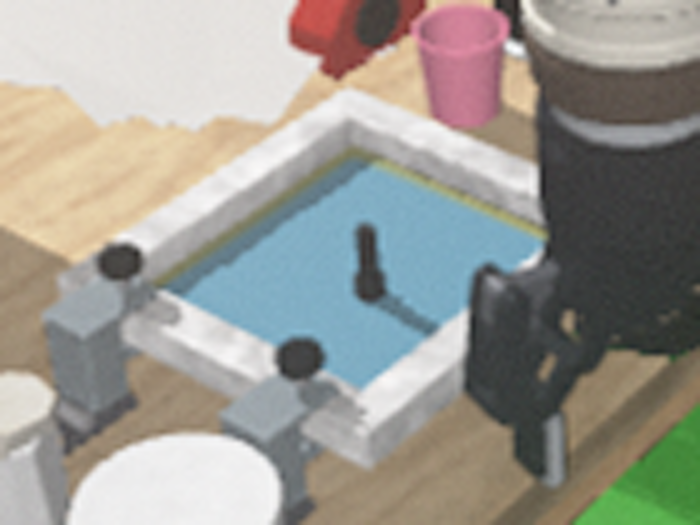

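```bash
python3 - <<'E'
from h import *
for a,b,z in[(366,228,.085),(369,290,.041)]: print(atz('scene',130+a/5,215+b/5,z))
for z in(.039,.085): print(proj('top',[.508,.321,z]),proj('scene',[.508,.321,z]))
o=bot.get_obs(); A,t=tool(); print(A.round(3),t)
# needed: tool shift
for tgt in([.508,.321,.2],[.508,.321,.052]): print((A.T@(np.array(tgt)-t)*100).round(2))
for c in([.528,.31,.04],[.461,-.32,.065],[.593,-.011,.073]): print(np.degrees(np.arctan2(c[1],c[0])),np.hypot(*c[:2]))
E
```

```text
[0.50209238 0.32734708 0.085     ]
[0.5029111  0.32793384 0.041     ]
(np.float64(134.66555804461262), np.float64(227.35321722844702), np.float64(1.1095144828135703)) (np.float64(204.12432531752944), np.float64(271.7171337535764), np.float64(1.3982603683974908))
(np.float64(128.47740358859295), np.float64(226.29289189691514), np.float64(1.063728837208994)) (np.float64(203.13467671132983), np.float64(258.8036172101462), np.float64(1.3753154985767286))
[[-0.    -0.951  0.311]
 [-0.001  0.311  0.951]
 [-1.     0.    -0.001]] [0.17075742 0.52262587 0.23075031]
[  3.08 -38.32  -8.69]
[ 17.88 -38.32  -8.67]
30.4180989386578 0.6122777147667552
-34.76618398900092 0.5611782248091955
-1.062700338829597 0.5931020148338733
```

play_rows:
  rows:
    - [[1,-13,-3],0,5]
    - [[3,-26,-6],0,5]
    - [[3,-38.5,-8.5],0,5]
    - [[3,-38.5,-8.5],0,5]
    - [[3,-38.5,-8.5],0,5]
    - [[3,-38.5,-8.5],0,5]
    - [[3,-38.5,-8.5],0,5]
    - [[3,-38.5,-8.5],0,5]
    - [[3,-38.5,-8.5],0,5]
    - [[3,-38.5,-8.5],0,5]
    - [[3,-38.5,-8.5],0,5]
    - [[3,-38.5,-8.5],0,5]
  squeeze: 40

```text
time: 1.15
ee_pos: [0.511, 0.3215, 0.2004]
tcp_rot: [134.8, 89.9, -153.4]
wrist_force: [0.0, 0.3, 0.0]
opening: 0.0501
```

```bash
python3 - <<'E'
from h import *
o=bot.get_obs(); print(o['time'],o['ee_pos'],o['tcp_rot'],o['qd'].round(1),o['opening'],o['q'].round(1))
im,d=bot.camera('wrist'); cv2.imwrite('pics/w1.png',im)
for z in(.039,.085): print(wrist_proj([.508,.321,z],o),wrist_proj([.5025,.3275,z],o))
E
```

```text
1.15 [0.51104643 0.32146742 0.20038876] [ 134.80132081   89.91097926 -153.42935444] [ 2.2 -1.3 -0.7  0.3  0.3  0.5] 0.05013793297426288 [32.2 12.  14.6 92.6  0.  50.4]
(np.float64(273.42116234555266), np.float64(189.20966919894795)) (np.float64(278.0925352494063), np.float64(181.75144104714363))
(np.float64(273.064292706968), np.float64(200.79008081459884)) (np.float64(278.52462506293926), np.float64(192.13164191794286))
```

View pics/w1.png

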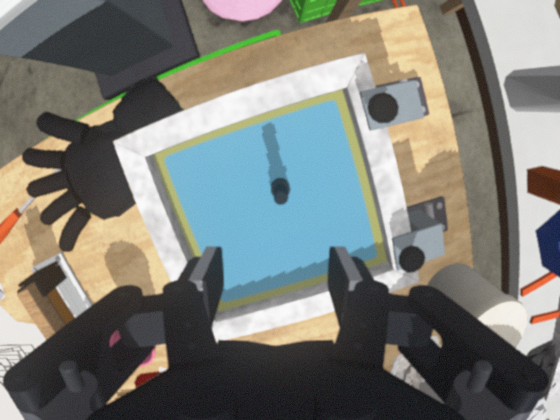

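```bash
python3 - <<'E'
from h import *
im=cv2.imread('pics/w1.png'); cv2.imwrite('pics/w1c.png',cv2.resize(im[160:225,240:320],None,fx=8,fy=8,interpolation=2))
E
```

```text
(no output)
```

View pics/w1c.png

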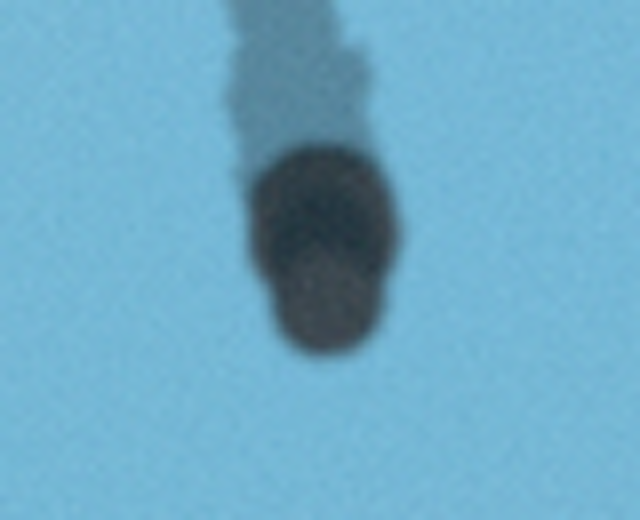

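```bash
python3 - <<'E'
from h import *
o=bot.get_obs();A,t=tool(o)
for u,v,z in((281,197.5,.085),(280.6,187.5,.051)):
    p=wrist_atz(u,v,z,o); print(p,(A.T@(p-t)*100).round(2))
E
```

```text
[0.50678814 0.32877149 0.085     ] [11.58  0.53  0.52]
[0.50554948 0.32938473 0.051     ] [14.98  0.66  0.54]
```

play_rows:
  rows:
    - [[3,0.6,0.45],0,4.5]
    - [[6.5,0.6,0.45],0,4.5]
    - [[10,0.6,0.45],0,4.5]
    - [[12.5,0.6,0.45],0,4.5]
    - [[14,0.6,0.45],0,4.5]
    - [[14.7,0.6,0.45],0,4.5]
    - [[14.7,0.6,0.45],0,4.5]
    - [[14.7,0.6,0.45],0,3]
    - [[14.7,0.6,0.45],0,1]
    - [[14.7,0.6,0.45],0,1]
    - [[14.7,0.6,0.45],0,1]
    - [[14.7,0.6,0.45],0,1]
  squeeze: 40

```text
time: 2.2
ee_pos: [0.5067, 0.3293, 0.0563]
tcp_rot: [-27.9, 89.8, 44.0]
wrist_force: [-2.6, 0.6, 7.1]
opening: 0.0169
```

```bash
python3 - <<'E'
from h import *
o=bot.get_obs(); print(o['time'],o['ee_pos'],o['opening'],o['wrist_force'])
im,d=bot.camera('wrist'); cv2.imwrite('pics/w2.png',im)
E
```

```text
2.2 [0.50673431 0.32931316 0.05626268] 0.016891233388656987 [-2.5962212   0.59282102  7.14121509]
```

View pics/w2.png

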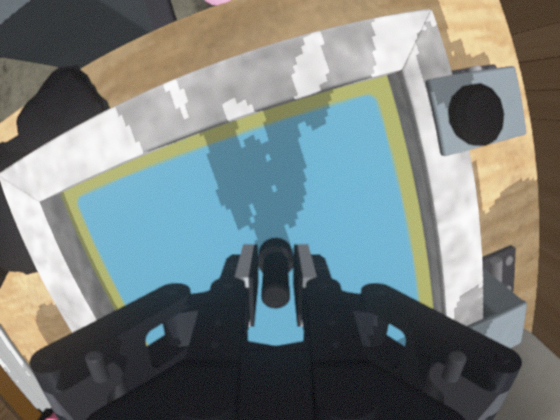

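play_rows:
  rows:
    - [[-2,0,0],0,1]
    - [[-5,0,0],0,1]
    - [[-9,0,0],0,1]
    - [[-12,-0.5,-2],0,1]
    - [[-14,-1.2,-5],0,1]
    - [[-15,-2.2,-8.7],0,1]
    - [[-15,-3.2,-12.7],0,1]
    - [[-15,-4.2,-16.7],0,1]
    - [[-15,-5.2,-20.7],0,1]
    - [[-15,-6.2,-24.7],0,1]
    - [[-15,-7.2,-28.7],0,1]
    - [[-15,-8.2,-32.7],0,1]

```text
time: 3.25
ee_pos: [0.482, -0.0096, 0.2051]
tcp_rot: [-74.3, 89.9, -2.4]
wrist_force: [1.4, 0.2, -1.2]
opening: 0.0167
```

play_rows:
  rows:
    - [[0,-1,-4],0,1]
    - [[0,-2,-8],0,1]
    - [[0,-3,-12],0,1]
    - [[0,-4,-16],0,1]
    - [[0,-5,-20],0,1]
    - [[0,-6,-24],0,1]
    - [[0,-7,-27.5],0,1]
    - [[0,-7.6,-29.8],0,1]
    - [[0,-7.6,-30.4],0,1]
    - [[0,-7.6,-30.4],0,1]

```text
time: 4.08
ee_pos: [0.4597, -0.3218, 0.2043]
tcp_rot: [108.0, 90.0, 179.7]
wrist_force: [0.4, 0.4, -0.1]
opening: 0.0167
```

```bash
python3 - <<'E'
from h import *
o=bot.get_obs(); print(o['time'],o['ee_pos'],o['opening'],o['wrist_force'],o['q'].round(1))
im,d=bot.camera('wrist'); cv2.imwrite('pics/w3.png',im)
print(wrist_proj([.461,-.32,.065],o))
E
```

```text
4.0833 [ 0.45971192 -0.32181945  0.2042788 ] 0.01666317512840175 [ 0.4300474   0.43715829 -0.14990103] [-35.    6.    8.2  92.2  -0.  -16.7]
(np.float64(277.0612838231325), np.float64(197.90272897235997))
```

View pics/w3.png

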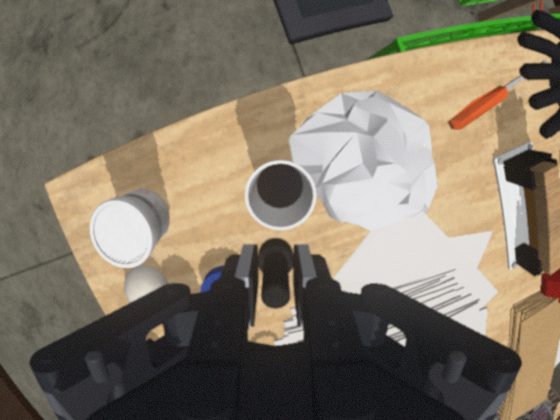

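```bash
python3 - <<'E'
from h import *
o=bot.get_obs();A,t=tool(o)
p=wrist_atz(281.5,195,.065,o); print(p,(A.T@(p-t)*100).round(2), A.round(3))
for u in (246,317): print(wrist_atz(u,195,.065,o))
for u,v in((276,262),(276,287)): print('screw')
E
```

```text
[ 0.46008528 -0.31407304  0.065     ] [13.94  0.19  0.61] [[ 0.    -0.95   0.312]
 [ 0.     0.312  0.95 ]
 [-1.     0.     0.   ]]
[ 0.45016386 -0.34417249  0.065     ]
[ 0.46996433 -0.28381633  0.065     ]
screw
screw
```

play_rows:
  rows:
    - [[3,0.2,0.5],0,1]
    - [[6,0.2,0.5],0,1]
    - [[9,0.2,0.5],0,1]
    - [[11.5,0.2,0.5],0,1]
    - [[13,0.2,0.5],0,1]
    - [[13.6,0.2,0.5],0,1]
    - [[13.6,0.2,0.5],0,1]
    - [[13.6,0.2,0.5],0,1]
    - [[13.6,0.2,0.5],0,2.5]
    - [[13.6,0.2,0.5],0,3.5]
    - [[13.6,0.2,0.5],0,4]
    - [[13.6,0.2,0.5],0,4]

```text
time: 5.13
ee_pos: [0.4602, -0.3152, 0.0691]
tcp_rot: [-106.2, 89.9, -34.3]
wrist_force: [0.1, 0.5, 0.3]
opening: 0.0402
```

play_rows:
  rows:
    - [[-3,0,0],0,4.5]
    - [[-7,0,0],0,5]
    - [[-11,0,0],0,5]
    - [[-14,0,0],0,5]
    - [[-14,0,0],0,5]

```text
time: 5.55
ee_pos: [0.4614, -0.3161, 0.2157]
tcp_rot: [-106.3, 89.4, -34.4]
wrist_force: [1.0, -0.8, -0.1]
opening: 0.0499
```

```bash
python3 - <<'E'
from h import *
o=bot.get_obs(); print(o['time'],o['ee_pos'],o['opening'],o['wrist_force'],o['q'].round(1))
im,d=bot.camera('wrist'); cv2.imwrite('pics/w4.png',im)
im,d=bot.camera('top'); cv2.imwrite('pics/t4.png',im)
E
```

```text
5.55 [ 0.4614394  -0.31607695  0.21572935] 0.049923253774360965 [ 0.95302123 -0.75382458 -0.1418412 ] [-34.4   5.4   8.8  92.8  -0.  -16.3]
```

View pics/w4.png

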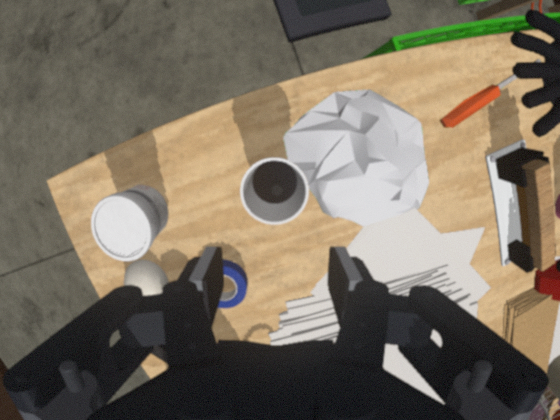

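```bash
python3 - <<'E'
from h import *
im=cv2.imread('pics/w4.png'); a=cv2.resize(im[150:230,235:315],(480,480),interpolation=2)
b=cv2.resize(cv2.imread('pics/w3.png')[150:230,240:320],(480,480),interpolation=2)[:, :300]
a=np.clip(a.astype(float)*2.2,0,255).astype(np.uint8);b=np.clip(b.astype(float)*2.2,0,255).astype(np.uint8); cv2.imwrite('pics/w4c.png',np.hstack([a,b]))
E
```

```text
(no output)
```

View pics/w4c.png

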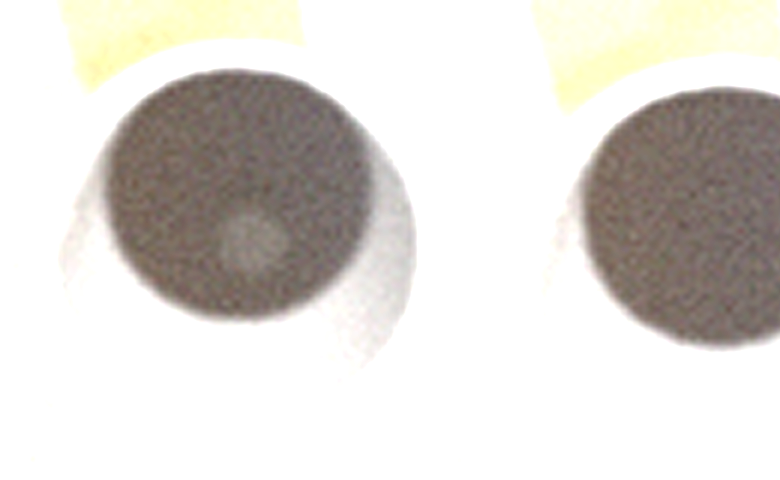

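play_rows:
  rows:
    - [[1,-0.6,8],-5,5.5]
    - [[1.5,-1.4,16],-15,5.5]
    - [[1.5,-2.6,33.3],-22,5.5]
    - [[1.5,-2.6,33.3],-22,5.5]
    - [[1.5,-2.6,33.3],-22,5.5]
    - [[1.5,-2.6,33.3],-22,5.5]
    - [[1.5,-2.6,33.3],-22,5.5]
    - [[1.5,-2.6,33.3],-22,5.5]
    - [[1.5,-2.6,33.3],-22,5.5]
    - [[1.5,-2.6,33.3],-22,5.5]
    - [[1.5,-2.6,33.3],-22,5.5]

```text
time: 6.57
ee_pos: [0.5876, -0.0064, 0.192]
tcp_rot: [91.8, 89.9, -174.2]
wrist_force: [0.4, -1.2, -0.7]
opening: 0.0553
```

```bash
python3 - <<'E'
from h import *
o=bot.get_obs(); print(o['time'],o['ee_pos'],o['opening'],o['q'].round(1)); A,t=tool(o); print(A.round(3))
im,d=bot.camera('wrist'); cv2.imwrite('pics/w5.png',im)
print(wrist_proj([.592,-.011,.073],o))
im,d=bot.camera('top'); cv2.imwrite('pics/t5.png',im)
E
```

```text
6.5667 [ 0.58756086 -0.00641149  0.19197574] 0.05526910103218049 [-0.6  9.7 10.9 91.3 -0.  -4.6]
[[-0.002 -0.998 -0.069]
 [-0.    -0.069  0.998]
 [-1.     0.002 -0.   ]]
(np.float64(268.35695772627463), np.float64(207.5722923627705))
```

View pics/w5.png

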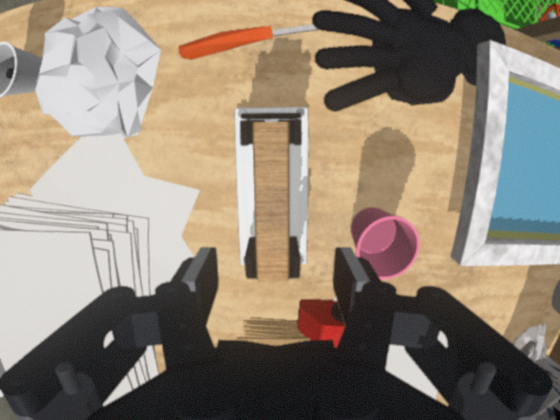

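View pics/t5.png

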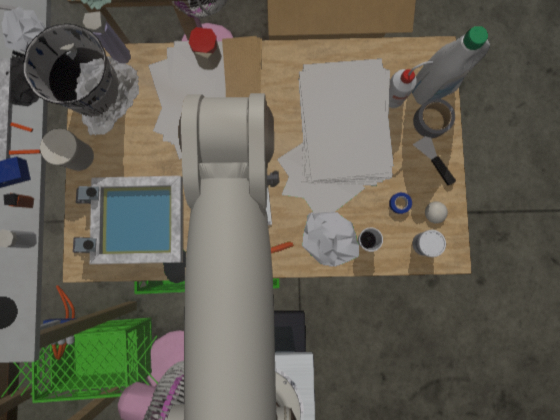

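```bash
python3 - <<'E'
from h import *
im=cv2.imread('pics/w5.png'); cv2.imwrite('pics/w5c.png',cv2.resize(im[100:290,220:325],None,fx=3.1,fy=3.1,interpolation=2))
o=bot.get_obs();A,t=tool(o)
for u,v in((271.5,121),(274,278),(253,150),(289,150),(257,230),(290,230)):
    p=wrist_atz(u,v,.073,o); print(p.round(4),(A.T@(p-t)*100).round(2))
E
```

```text
[ 0.5207 -0.0141  0.073 ] [11.98  6.7  -0.21]
[ 0.6579 -0.0031  0.073 ] [11.97 -7.06 -0.03]
[ 0.5451 -0.0275  0.073 ] [11.98  4.36 -1.71]
[0.5432 0.0015 0.073 ] [11.98  4.36  1.2 ]
[ 0.6129 -0.0206  0.073 ] [11.98 -2.45 -1.47]
[0.611  0.0075 0.073 ] [11.98 -2.45  1.35]
```

View pics/w5c.png

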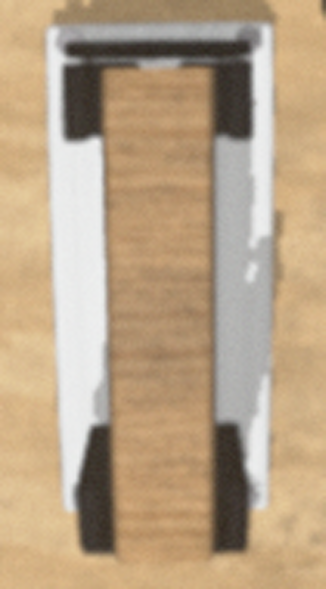

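play_rows:
  rows:
    - [[3,-0.2,-0.1],-0.7,5.5]
    - [[6.5,-0.2,-0.1],-0.7,5.5]
    - [[10,-0.2,-0.1],-0.7,5.5]
    - [[12.5,-0.2,-0.1],-0.7,5.5]
    - [[14,-0.2,-0.1],-0.7,5.5]
    - [[14.7,-0.2,-0.1],-0.7,5.5]
    - [[14.7,-0.2,-0.1],-0.7,5.5]
    - [[14.7,-0.2,-0.1],-0.7,4]
    - [[14.7,-0.2,-0.1],-0.7,2.8]
    - [[14.7,-0.2,-0.1],-0.7,2.8]
    - [[14.7,-0.2,-0.1],-0.7,2.8]
    - [[14.7,-0.2,-0.1],-0.7,2.8]
  squeeze: 60

```text
time: 7.67
ee_pos: [0.5911, -0.0077, 0.0484]
tcp_rot: [-108.0, 89.8, -13.4]
wrist_force: [-3.0, -1.4, 6.6]
opening: 0.0299
```

play_rows:
  rows:
    - [[-1,0,0],0,2.8]
    - [[-4,0,0],0,2.8]
    - [[-7.5,0,0],0,2.8]
    - [[-11,0,0],0,2.8]
    - [[-14,0,0],0,2.8]
    - [[-15,0,0],0,2.8]
    - [[-15,0,0],0,2.8]

```text
time: 8.25
ee_pos: [0.5914, -0.0072, 0.2]
tcp_rot: [-93.8, 89.7, 0.9]
wrist_force: [0.8, 0.2, -2.3]
opening: 0.0299
```

```bash
python3 - <<'E'
from h import *
o=bot.get_obs(); print(o['time'],o['ee_pos'],o['opening'],o['wrist_force'],o['q'].round(1),o['tcp_rot']); A,t=tool(o); print(A.round(3))
im,d=bot.camera('wrist'); cv2.imwrite('pics/w6.png',im)
E
```

```text
8.25 [ 0.59139159 -0.0072326   0.19997827] 0.029925074658304338 [ 0.78253629  0.19750637 -2.30657886] [-0.7  9.9 12.  91.8  0.  -5.3] [-93.75695543  89.67806341   0.85723843]
[[ 0.006 -0.997 -0.08 ]
 [ 0.    -0.08   0.997]
 [-1.    -0.006 -0.   ]]
```

View pics/w6.png

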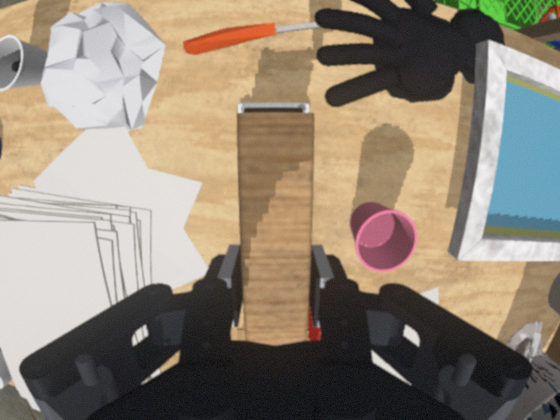

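```bash
python3 - <<'E'
from h import *
P=cloud('top',np.load('top0.npy')).reshape(-1,3)
for x0 in np.arange(.65,1.05,.05):
    print(round(x0,2),[round(float(np.max(P[(P[:,0]>x0)&(P[:,0]<x0+.05)&(P[:,1]>y)&(P[:,1]<y+.1),2],initial=-1)),3) for y in(-.35,-.25,-.15,-.05,.05,.15)])
E
```

```text
0.65 [0.114, 0.116, 0.109, 0.077, 0.068, 0.008]
0.7 [0.116, 0.115, 0.095, 0.056, 0.063, 0.025]
0.75 [0.115, 0.117, 0.112, 0.053, 0.061, 0.028]
0.8 [0.115, 0.115, 0.113, 0.046, 0.046, 0.027]
0.85 [0.114, 0.115, 0.114, 0.049, 0.045, 0.025]
0.9 [0.114, 0.115, 0.114, 0.047, 0.046, 0.022]
0.95 [0.005, 0.005, 0.006, 0.046, 0.124, 0.122]
1.0 [0.007, 0.006, 0.006, 0.046, 0.125, 0.125]
```

play_rows:
  rows:
    - [[0,-4,0],0,2.8]
    - [[0,-8,0],0,2.8]
    - [[0,-12,0],0,2.8]
    - [[0,-15,0],0,2.8]
    - [[0,-18,0],0,2.8]
    - [[0,-20,0],0,2.8]
    - [[0,-22,0],0,2.8]

```text
time: 8.88
ee_pos: [0.8053, 0.0102, 0.1917]
tcp_rot: [84.8, 89.8, 179.5]
wrist_force: [0.9, -0.1, -1.3]
opening: 0.0293
```

```bash
python3 - <<'E'
from h import *
o=bot.get_obs(); print(o['time'],o['ee_pos'],o['opening'],o['q'].round(1),o['qd'].round(1)); A,t=tool(o); print(A.round(3))
E
```

```text
8.8833 [0.80534695 0.01020481 0.19168549] 0.029289155633751444 [  0.7  50.5  68.5 108.1   0.   -3.9] [ 9.000e-01  6.260e+01  1.036e+02  3.960e+01 -1.000e-01  9.000e-01]
[[-0.003 -0.997 -0.08 ]
 [ 0.    -0.08   0.997]
 [-1.     0.003  0.   ]]
```

play_rows:
  rows:
    - [[0,1,0],0,2.8]

```text
time: 8.97
ee_pos: [0.8038, 0.0098, 0.1802]
tcp_rot: [84.4, 89.6, 179.1]
wrist_force: [2.0, -0.3, -6.9]
opening: 0.0293
```

```bash
python3 - <<'E'
from h import *
o=bot.get_obs(); print(o['time'],o['ee_pos'],o['opening'],o['q'].round(2),o['qd'].round(1)); A,t=tool(o); print(A.round(4))
E
```

```text
8.9667 [0.80382622 0.00975676 0.18020626] 0.02931825389923409 [ 6.9000e-01  4.8770e+01  6.4180e+01  1.0576e+02  1.0000e-02 -3.9400e+00] [-8.00e-01 -5.88e+01 -1.02e+02 -3.44e+01 -1.00e-01 -8.00e-01]
[[-6.200e-03 -9.967e-01 -8.070e-02]
 [ 1.000e-04 -8.070e-02  9.967e-01]
 [-1.000e+00  6.100e-03  6.000e-04]]
```

play_rows:
  rows:
    - [[0,2,0],0,2.8]
    - [[0,5,0],0,2.8]
    - [[0,9,0],0,2.8]
    - [[0,13,0],0,2.8]
    - [[0,17,0],0,2.8]
    - [[0,20,0],0,2.8]
    - [[0,20.5,0],0,2.8]
    - [[0,20.5,0],0,2.8]
    - [[0,20.5,0],0,2.8]

```text
time: 9.72
ee_pos: [0.5898, -0.0073, 0.1948]
tcp_rot: [-47.8, 90.0, 46.8]
wrist_force: [1.4, -0.2, -2.3]
opening: 0.0294
```

```bash
python3 - <<'E'
from h import *
o=bot.get_obs(); print(o['time'],o['ee_pos'],o['opening'],o['q'].round(2),o['qd'].round(1)); A,t=tool(o); print(A.round(4))
print((A.T@(np.array([.5913,-.0075,.084])-t)*100).round(2))
im,d=bot.camera('wrist'); cv2.imwrite('pics/w7.png',im); np.save('w7.npy',d)
E
```

```text
9.7167 [ 0.58981783 -0.00730215  0.19475444] 0.029430899473310103 [-7.100e-01  9.900e+00  1.146e+01  9.155e+01  1.000e-02 -5.310e+00] [ 0.1  2.5  3.2  0.   0.  -0. ]
[[ 1.000e-04 -9.968e-01 -8.020e-02]
 [ 1.000e-04 -8.020e-02  9.968e-01]
 [-1.000e+00 -1.000e-04  1.000e-04]]
[11.08 -0.15 -0.03]
```

View pics/w7.png

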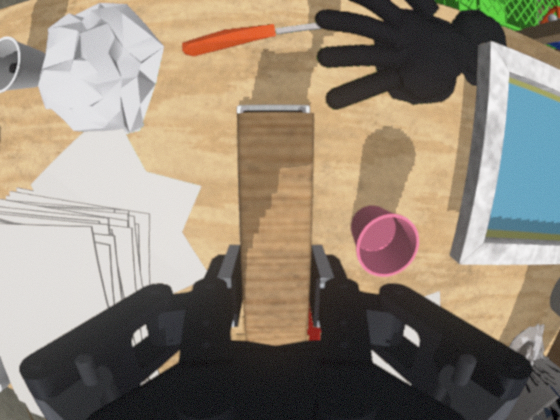

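play_rows:
  rows:
    - [[3,-0.15,0],0,2.8]
    - [[6,-0.15,0],0,2.8]
    - [[9,-0.15,0],0,2.8]
    - [[10.6,-0.15,0],0,2.8]
    - [[11.1,-0.15,0],0,2.8]
    - [[11.1,-0.15,0.4],0,2.8]
    - [[11.1,-0.15,0.9],0,2.8]
    - [[11.1,-0.15,1.3],0,2.8]
    - [[11.1,-0.15,1.3],0,2.8]
  squeeze: 20

```text
time: 10.52
ee_pos: [0.5918, 0.0065, 0.0864]
tcp_rot: [-100.9, 89.8, -6.2]
wrist_force: [0.3, -0.2, -2.3]
opening: 0.0294
```

```bash
python3 - <<'E'
from h import *
o=bot.get_obs(); print(o['time'],o['ee_pos'],o['opening'],o['wrist_force']); A,t=tool(o)
im,d=bot.camera('wrist'); cv2.imwrite('pics/w8.png',im); np.save('w8.npy',d)
E
```

```text
10.5167 [0.5917702  0.00647695 0.08644349] 0.029407131014684 [ 0.26971005 -0.17904475 -2.34293986]
```

View pics/w8.png

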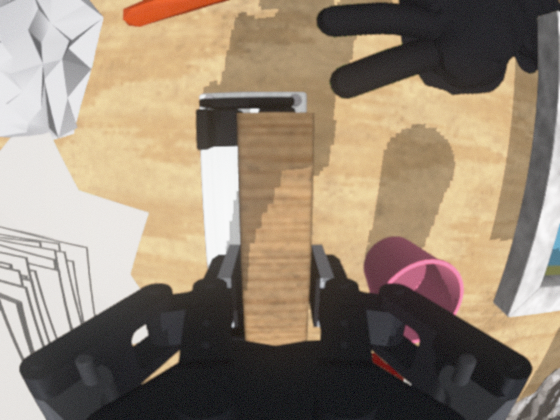

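play_rows:
  rows:
    - [[0.2,0,0],0,2.8]
    - [[0.3,0,0.2],0,2.8]
    - [[0.3,0,0.4],0,2.8]
    - [[0.3,0,0.6],0,2.8]
    - [[0.3,0,0.8],0,2.8]
    - [[0.3,0,1.0],0,2.8]
    - [[0.3,0,1.2],0,2.8]
  squeeze: 20

```text
time: 11.15
ee_pos: [0.5909, 0.0099, 0.0836]
tcp_rot: [-168.2, 89.0, -73.9]
wrist_force: [0.5, -43.3, 8.6]
opening: 0.0296
```

```bash
python3 - <<'E'
from h import *
o=bot.get_obs(); print(o['time'],o['ee_pos'],o['opening'],o['wrist_force'],o['torque']); A,t=tool(o)
im,d=bot.camera('wrist'); cv2.imwrite('pics/w9.png',im); np.save('w9.npy',d)
E
```

```text
11.15 [0.59091976 0.00988375 0.08364962] 0.02960899768229822 [  0.49656705 -43.28721095   8.63296084] [-10.38921189  -0.33093328   0.10692358]
```

View pics/w9.png

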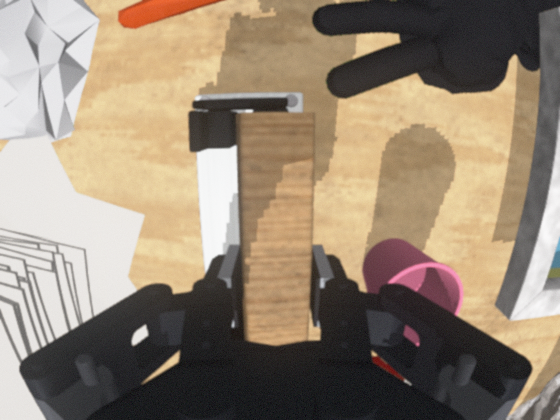

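play_rows:
  rows:
    - [[0,0,-0.5],0,2.8]
    - [[0,0,-1.1],0,2.8]
    - [[0,0,-1.1],0,2.8]
    - [[0.6,0,-1.1],0,2.8]
    - [[1.1,0,-1.1],0,2.8]
    - [[1.5,0,-1.1],0,2.8]
    - [[1.5,0,-1.1],0,2.8]
  squeeze: 30

```text
time: 11.78
ee_pos: [0.5924, 0.0066, 0.0771]
tcp_rot: [-101.3, 89.3, -6.7]
wrist_force: [-26.0, -4.8, 65.4]
opening: 0.0297
```

```bash
python3 - <<'E'
from h import *
o=bot.get_obs(); print(o['time'],o['ee_pos'],o['opening'],o['wrist_force'],o['torque']); A,t=tool(o)
im,d=bot.camera('wrist'); cv2.imwrite('pics/w10.png',im); np.save('w10.npy',d)
print(d[120:240:20,278])
E
```

```text
11.7833 [0.59241652 0.00663366 0.0770742 ] 0.029703790201130755 [-25.95321534  -4.78140358  65.40677567] [-1.22388335  4.88856525  0.08828939]
[0.11243538 0.11392214 0.11690454 0.11883435 0.1207546  0.12380956]
```

View pics/w10.png

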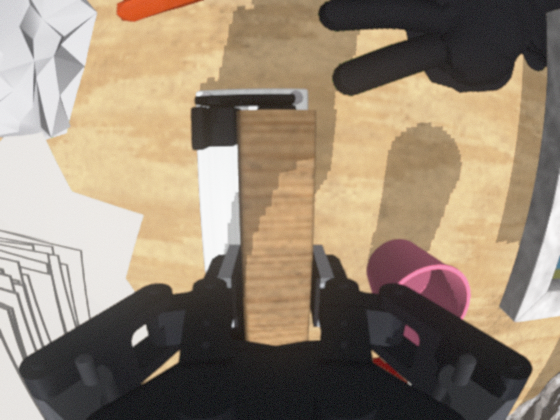

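play_rows:
  rows:
    - [[-0.4,0,0],0,2.8]
    - [[-0.7,0,0],0,2.8]
    - [[-0.7,0,0.1],0,2.8]
    - [[-0.7,0,0.1],0,2.8]
  squeeze: 30

```text
time: 12.17
ee_pos: [0.5921, 0.0072, 0.0774]
tcp_rot: [-114.8, 89.6, -20.2]
wrist_force: [-4.5, -6.8, 20.8]
opening: 0.0296
```

```bash
python3 - <<'E'
from h import *
o=bot.get_obs(); print(o['time'],o['ee_pos'],o['opening'],o['wrist_force'],o['torque']); A,t=tool(o); print(A.round(3))
E
```

```text
12.1667 [0.59213365 0.00717823 0.07742924] 0.029578423102346173 [-4.51725628 -6.81075152 20.78354657] [-1.74731268  0.53896988 -0.01971112]
[[ 0.007 -0.997 -0.08 ]
 [-0.003 -0.08   0.997]
 [-1.    -0.007 -0.003]]
```

play_rows:
  rows:
    - [[-0.3,0,0],0,2.8]
    - [[-0.3,0,0],0,3.3]
    - [[-0.3,0,0],0,3.8]
    - [[-0.3,0,0],0,3.8]
    - [[0.2,0,0.1],0,3.8]
    - [[0.7,0,0.1],0,3.8]
    - [[1.1,0,0.1],0,3.8]
    - [[1.1,0,0.1],0,3.8]
  squeeze: 20

```text
time: 12.83
ee_pos: [0.5898, 0.0088, 0.0612]
tcp_rot: [81.5, 89.9, 176.1]
wrist_force: [0.2, 0.3, -0.8]
opening: 0.0383
```

```bash
python3 - <<'E'
from h import *
o=bot.get_obs(); print(o['time'],o['ee_pos'],o['opening'],o['wrist_force'],o['torque']); A,t=tool(o)
im,d=bot.camera('wrist'); cv2.imwrite('pics/w11.png',im); np.save('w11.npy',d)
im,d=bot.camera('scene'); cv2.imwrite('pics/s11.png',im)
E
```

```text
12.8333 [0.58975766 0.00882861 0.06123699] 0.038283003912351454 [ 0.1997977   0.30865938 -0.82509086] [-0.00022506  0.0493655  -0.01176852]
```

View pics/w11.png

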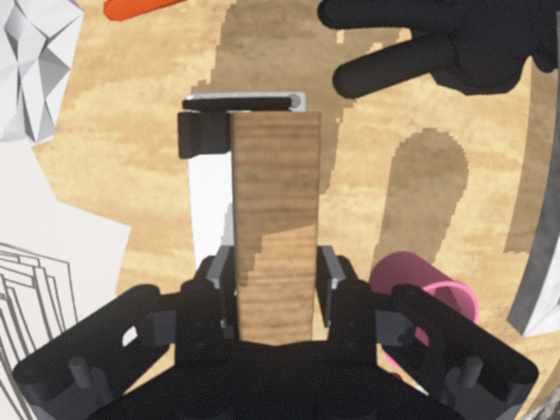

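View pics/s11.png

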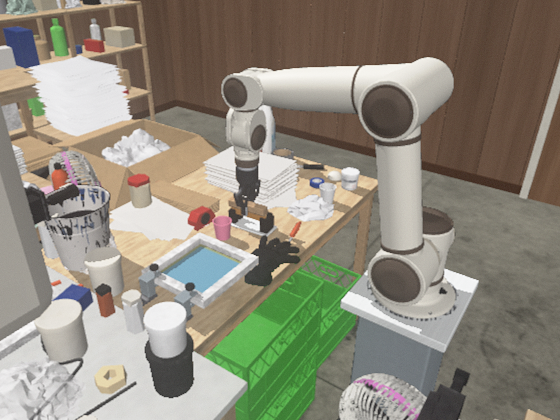

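play_rows:
  rows:
    - [[0,0,0.2],0,4.2]
    - [[0,0,0.4],0,4.5]
    - [[0,0,0.6],0,4.55]
    - [[0,0,0.75],0,4.55]
    - [[0,0,0.9],0,4.55]
    - [[0,0,1.0],0,4.55]
    - [[0,0,1.1],0,4.55]
    - [[0,0,1.2],0,4.55]
    - [[0,0,1.3],0,4.55]
    - [[0,0,1.3],0,4.55]
  squeeze: 20

```text
time: 13.77
ee_pos: [0.5894, 0.0221, 0.0628]
tcp_rot: [-70.4, 89.9, 24.2]
wrist_force: [0.1, 2.6, -0.6]
opening: 0.0457
```

```bash
python3 - <<'E'
from h import *
o=bot.get_obs(); print(o['time'],o['ee_pos'],o['opening'],o['wrist_force'],o['torque']); A,t=tool(o)
im,d=bot.camera('wrist'); cv2.imwrite('pics/w12.png',im); np.save('w12.npy',d)
im,d=bot.camera('scene'); cv2.imwrite('pics/s12.png',cv2.resize(im[170:250,200:300],None,fx=7,fy=7,interpolation=2))
E
```

```text
13.7667 [0.58937391 0.02205112 0.06283333] 0.045699014576079756 [ 0.07290036  2.61805873 -0.62358159] [0.3191355  0.05798411 0.04152861]
```

View pics/w12.png

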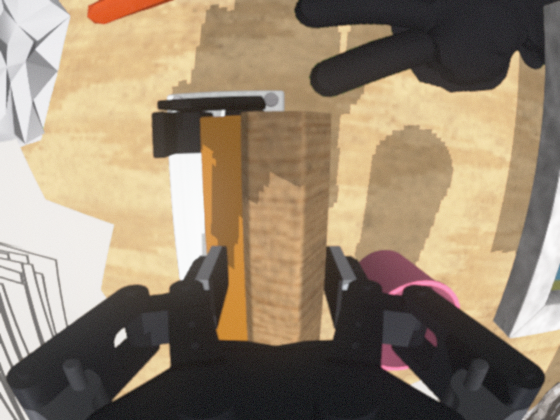

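View pics/s12.png

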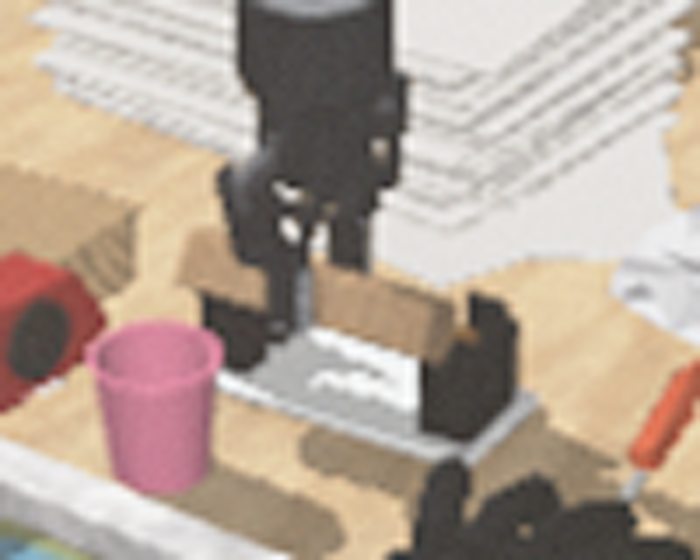

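```bash
cat >> h.py <<'E'
def wcloud(d,o=None):
    m=M['wrist'];T=np.array(m['mount']); v,u=np.mgrid[:420,:560]; a=(u-m['cx'])/m['fx'];b=(v-m['cy'])/m['fy'];th=np.hypot(a,b)+1e-9
    r=np.stack([a/th*np.sin(th),b/th*np.sin(th),np.cos(th)],-1); c=r/r[...,2:]*d[...,None]; return c@T[:3,:3].T+T[:3,3]   # tool coords
def section(f,lo=150,hi=175):
    C=wcloud(np.load(f))*1000
    for u in range(190,345,6):
        q=np.median(C[lo:hi,u],0); print(u,q.round(1))
E
python3 -c "
from h import *
section('w12.npy')"
```

```text
190 [ 56.2  42.4 -52.8]
196 [ 56.2  42.2 -48.9]
202 [  7.4  48.3 -33.6]
208 [  5.4  49.  -30.3]
214 [  3.4  48.6 -27.1]
220 [  1.6  48.8 -24. ]
226 [ -0.   48.9 -21. ]
232 [ -1.6  49.1 -18.1]
238 [ -3.7  49.4 -15.2]
244 [-17.7  51.  -11.2]
250 [-22.3  51.6  -8.5]
256 [-23.5  51.7  -6.2]
262 [-24.4  51.8  -4. ]
268 [-25.5  52.   -1.7]
274 [-26.3  52.    0.5]
280 [-27.7  52.2   2.6]
286 [-28.4  52.3   4.7]
292 [-29.4  52.4   6.8]
298 [-30.4  52.6   8.8]
304 [-30.   52.6  11. ]
310 [-25.8  52.1  13.5]
316 [-21.3  51.6  16.3]
322 [-16.   51.   19.4]
328 [-10.5  50.3  22.6]
334 [62.5 41.3 38.6]
340 [62.5 42.  42.5]
```

play_rows:
  rows:
    - [[0,0,-0.1],0,4.45]
    - [[0,0,-0.2],0,4.35]
    - [[0,0,-0.25],0,4.3]
    - [[0,0,-0.25],0,4.3]
  squeeze: 20

```text
time: 14.2
ee_pos: [0.5895, 0.0223, 0.0637]
tcp_rot: [-16.1, 89.6, 78.6]
wrist_force: [-3.5, 16.9, 5.3]
opening: 0.0429
```

```bash
python3 - <<'E'
from h import *
o=bot.get_obs(); print(o['time'],o['ee_pos'],o['opening'],o['wrist_force'],o['torque']); A,t=tool(o)
im,d=bot.camera('wrist'); cv2.imwrite('pics/w13.png',im); np.save('w13.npy',d)
section('w13.npy')
E
```

```text
14.2 [0.58950759 0.0222566  0.06369746] 0.04294899781861863 [-3.52740583 16.91551775  5.26081417] [3.54104392 0.81195969 0.07083527]
190 [ 57.   42.2 -53.1]
196 [ 56.8  42.2 -49. ]
202 [  8.9  48.1 -34. ]
208 [  6.8  48.4 -30.6]
214 [  4.7  48.4 -27.4]
220 [  3.3  48.4 -24.2]
226 [  0.8  48.8 -21.2]
232 [ -0.9  49.  -18.2]
238 [ -2.8  49.  -15.3]
244 [-19.2  51.3 -11.1]
250 [-21.7  51.5  -8.6]
256 [-23.   51.5  -6.2]
262 [-24.1  51.7  -4. ]
268 [-25.   52.   -1.7]
274 [-26.1  52.    0.5]
280 [-27.1  52.2   2.6]
286 [-28.1  52.2   4.7]
292 [-29.4  52.3   6.8]
298 [-30.1  52.5   8.9]
304 [-27.6  52.3  11.2]
310 [-23.1  51.7  13.8]
316 [-18.8  51.3  16.6]
322 [-14.1  50.7  19.7]
328 [-7.5 49.9 23.2]
334 [63.7 41.1 38.8]
340 [63.6 41.1 42.8]
```

View pics/w13.png

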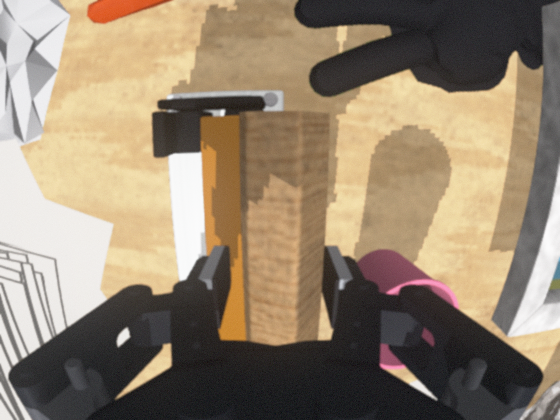

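play_rows:
  rows:
    - [[0,0,0.2],0,4.7]
    - [[0,0,0.2],0,4.7]
    - [[0.2,0,0.2],0,4.7]
    - [[0.4,0,0.2],0,4.7]
    - [[0.6,0,0.2],0,4.7]
    - [[0.6,0,0.2],0,4.7]
  squeeze: 20

```text
time: 14.75
ee_pos: [0.59, 0.0221, 0.0592]
tcp_rot: [-64.3, 89.8, 30.3]
wrist_force: [-5.8, 7.7, 15.2]
opening: 0.0477
```

```bash
cat >> h.py <<'E'
def lean(f,o,lo=140,hi=200,ul=(200,332)):
    # fit planes: blade, left face, outer face, by normals in tool y-orth section
    C=wcloud(np.load(f))*1000; S=[]
    for u in range(*ul,3):
        q=np.median(C[lo:hi,u],0); S.append((u,q[2],-q[0]))
    S=np.array(S); sl=np.degrees(np.arctan2(np.diff(S[:,2]),np.diff(S[:,1])))
    for s,a in zip(S,sl): print(int(s[0]),s[1].round(1),s[2].round(1),a.round(0))
E
python3 - <<'E'
from h import *
o=bot.get_obs(); print(o['time'],o['ee_pos'],o['opening'],o['wrist_force'],o['torque']); A,t=tool(o)
im,d=bot.camera('wrist'); cv2.imwrite('pics/w14.png',im); np.save('w14.npy',d)
lean('w14.npy',o)
E
```

```text
14.75 [0.58998488 0.02213151 0.05915646] 0.047683824635123086 [-5.77024932  7.69648536 15.22667127] [1.4683758  1.10818914 0.01668373]
200 -33.4 -1.5 18.0
203 -31.8 -1.0 30.0
206 -30.3 -0.1 22.0
209 -28.7 0.6 29.0
212 -27.2 1.4 28.0
215 -25.8 2.1 24.0
218 -24.2 2.8 22.0
221 -22.8 3.4 25.0
224 -21.3 4.1 21.0
227 -19.9 4.7 25.0
230 -18.5 5.3 25.0
233 -17.1 5.9 29.0
236 -15.8 6.7 28.0
239 -14.4 7.4 20.0
242 -13.1 7.9 78.0
245 -10.8 18.0 61.0
248 -9.5 20.5 63.0
251 -8.1 23.1 56.0
254 -6.9 24.9 25.0
257 -5.7 25.5 28.0
260 -4.6 26.1 17.0
263 -3.5 26.4 17.0
266 -2.4 26.7 25.0
269 -1.3 27.2 12.0
272 -0.3 27.5 21.0
275 0.8 27.9 18.0
278 1.9 28.2 31.0
281 2.9 28.9 7.0
284 4.0 29.0 15.0
287 5.1 29.3 25.0
290 6.1 29.7 20.0
293 7.1 30.1 33.0
296 8.2 30.8 22.0
299 9.2 31.2 0.0
302 10.2 31.2 23.0
305 11.2 31.7 10.0
308 12.3 31.8 -6.0
311 13.3 31.7 -43.0
314 14.5 30.6 -64.0
317 15.9 27.7 -65.0
320 17.5 24.3 -62.0
323 19.1 21.2 -66.0
326 20.8 17.2 -65.0
```

View pics/w14.png

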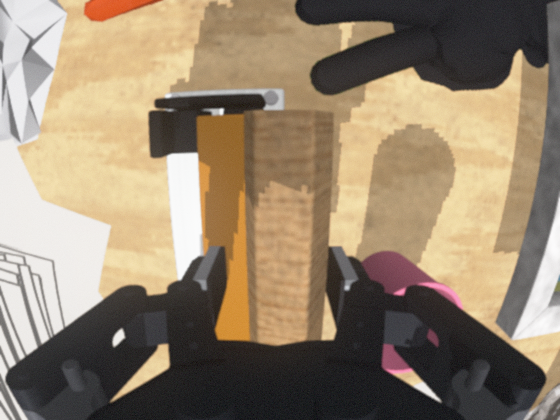

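play_rows:
  rows:
    - [[0,0,0],0,4.6]
    - [[-0.15,0,0],0,4.5]
    - [[-0.3,0,-0.05],0,4.4]
    - [[-0.45,0,-0.05],0,4.35]
    - [[-0.6,0,-0.1],0,4.3]
    - [[-0.75,0,-0.1],0,4.3]
    - [[-0.9,0,-0.15],0,4.3]
    - [[-0.9,0,-0.15],0,4.3]
  squeeze: 20

```text
time: 15.47
ee_pos: [0.59, 0.0213, 0.0668]
tcp_rot: [-38.2, 89.8, 56.5]
wrist_force: [-0.8, 11.5, 4.8]
opening: 0.0428
```

```bash
python3 - <<'E'
from h import *
o=bot.get_obs(); print(o['time'],o['ee_pos'],o['opening'],o['wrist_force'],o['torque']); A,t=tool(o)
im,d=bot.camera('wrist'); cv2.imwrite('pics/w15.png',im); np.save('w15.npy',d)
lean('w15.npy',o)
E
```

```text
15.4667 [0.58997584 0.02129043 0.06678305] 0.04276135051175363 [-0.82506483 11.50032001  4.79162851] [ 2.47136805e+00  2.30454083e-01 -1.15371848e-03]
200 -47.3 -60.1 6.0
203 -45.3 -59.9 -6.0
206 -43.4 -60.1 76.0
209 -31.7 -13.7 39.0
212 -29.9 -12.2 35.0
215 -28.3 -11.0 39.0
218 -26.5 -9.6 35.0
221 -24.8 -8.5 34.0
224 -23.1 -7.3 40.0
227 -21.5 -6.0 39.0
230 -20.0 -4.8 36.0
233 -18.4 -3.6 40.0
236 -16.9 -2.3 76.0
239 -14.2 8.5 74.0
242 -12.3 15.6 61.0
245 -10.8 18.2 31.0
248 -9.6 19.0 23.0
251 -8.4 19.5 39.0
254 -7.2 20.5 29.0
257 -6.0 21.1 32.0
260 -4.8 21.9 33.0
263 -3.7 22.6 31.0
266 -2.5 23.3 30.0
269 -1.4 23.9 29.0
272 -0.3 24.5 37.0
275 0.8 25.4 30.0
278 1.9 26.0 30.0
281 3.0 26.6 18.0
284 4.1 27.0 39.0
287 5.1 27.8 10.0
290 6.2 28.0 11.0
293 7.2 28.2 -36.0
296 8.4 27.4 -51.0
299 9.5 25.9 -51.0
302 10.8 24.4 -56.0
305 12.1 22.4 -51.0
308 13.4 20.8 -55.0
311 14.7 18.9 -53.0
314 16.1 17.0 -53.0
317 17.6 15.1 -54.0
320 19.1 13.0 -52.0
323 20.6 11.1 -56.0
326 22.2 8.6 -80.0
```

View pics/w15.png

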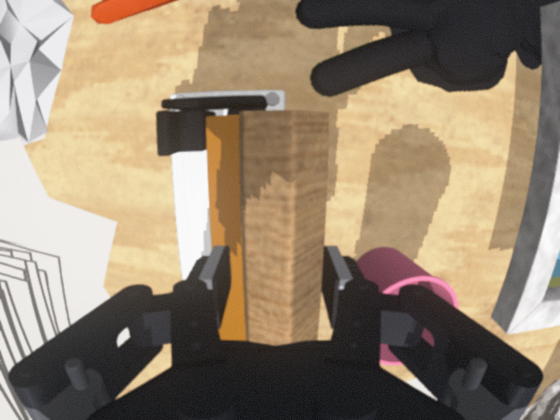

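play_rows:
  rows:
    - [[-0.15,0,-0.05],0,4.3]
    - [[-0.3,0,-0.1],0,4.3]
    - [[-0.45,0,-0.1],0,4.25]
    - [[-0.45,0,-0.05],0,4.1]
    - [[-0.45,0,0.05],0,3.95]
    - [[-0.45,0,0.1],0,3.8]
    - [[-0.45,0,0.15],0,3.6]
    - [[-0.45,0,0.15],0,3.4]
  squeeze: 30

```text
time: 16.18
ee_pos: [0.5899, 0.0223, 0.0715]
tcp_rot: [-52.1, 89.8, 42.5]
wrist_force: [-2.0, 8.6, 6.4]
opening: 0.0357
```

```bash
python3 - <<'E'
from h import *
o=bot.get_obs(); print(o['time'],o['ee_pos'],o['opening'],o['wrist_force'],o['torque']); A,t=tool(o)
im,d=bot.camera('wrist'); cv2.imwrite('pics/w16.png',im); np.save('w16.npy',d)
lean('w16.npy',o)
E
```

```text
16.1833 [0.58987585 0.02227623 0.07146029] 0.035690296585733645 [-1.96923378  8.61390215  6.38586842] [1.8157098  0.32990322 0.04252687]
200 -48.5 -64.7 -0.0
203 -46.5 -64.7 -3.0
206 -44.3 -64.8 4.0
209 -42.4 -64.6 76.0
212 -31.7 -20.8 38.0
215 -29.8 -19.3 46.0
218 -27.9 -17.3 44.0
221 -26.0 -15.5 47.0
224 -24.2 -13.5 44.0
227 -22.4 -11.9 45.0
230 -20.8 -10.2 77.0
233 -17.0 5.9 74.0
236 -14.9 13.2 41.0
239 -13.6 14.4 33.0
242 -12.3 15.3 38.0
245 -11.0 16.2 42.0
248 -9.7 17.4 38.0
251 -8.5 18.4 45.0
254 -7.2 19.6 31.0
257 -6.0 20.3 43.0
260 -4.8 21.4 36.0
263 -3.7 22.3 42.0
266 -2.5 23.3 39.0
269 -1.4 24.2 33.0
272 -0.3 24.9 19.0
275 0.8 25.3 -14.0
278 1.9 25.1 -35.0
281 3.0 24.3 -44.0
284 4.2 23.2 -46.0
287 5.3 21.9 -45.0
290 6.5 20.8 -48.0
293 7.7 19.4 -50.0
296 8.9 18.0 -36.0
299 10.2 17.0 -51.0
302 11.5 15.4 -46.0
305 12.8 14.1 -46.0
308 14.2 12.7 -48.0
311 15.6 11.1 -47.0
314 17.0 9.6 -46.0
317 18.5 8.1 -81.0
320 30.8 -71.2 3.0
323 32.8 -71.1 2.0
326 34.8 -71.0 -3.0
```

View pics/w16.png

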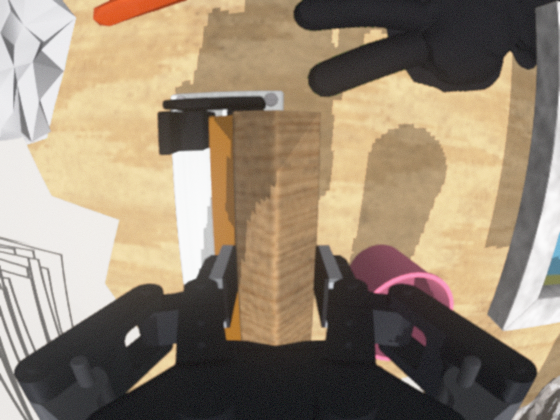

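play_rows:
  rows:
    - [[0,0,0],0,3.2]
    - [[0,0,0],0,3.0]
    - [[0,0,0],0,3.0]
    - [[0,0,0],0,3.0]
  squeeze: 45

```text
time: 16.57
ee_pos: [0.5899, 0.0223, 0.0716]
tcp_rot: [-52.0, 89.8, 42.6]
wrist_force: [-2.9, 9.4, 8.2]
opening: 0.0351
```

```bash
python3 - <<'E'
from h import *
o=bot.get_obs(); print(o['time'],o['ee_pos'],o['opening'],o['wrist_force'],o['torque']); A,t=tool(o)
im,d=bot.camera('wrist'); cv2.imwrite('pics/w17.png',im); np.save('w17.npy',d)
lean('w17.npy',o,ul=(209,323))
E
```

```text
16.5667 [0.58989782 0.02226948 0.07156505] 0.035093765128637155 [-2.94020064  9.40079569  8.19630535] [1.85154201 0.43537455 0.0365684 ]
209 -42.4 -64.7 76.0
212 -31.6 -20.9 42.0
215 -29.8 -19.3 48.0
218 -27.9 -17.2 42.0
221 -26.0 -15.5 43.0
224 -24.2 -13.8 45.0
227 -22.4 -12.0 43.0
230 -20.8 -10.5 78.0
233 -17.1 5.9 73.0
236 -15.0 13.1 38.0
239 -13.6 14.2 36.0
242 -12.3 15.1 36.0
245 -11.0 16.0 44.0
248 -9.8 17.3 37.0
251 -8.5 18.2 39.0
254 -7.2 19.2 40.0
257 -6.1 20.2 43.0
260 -4.8 21.3 40.0
263 -3.7 22.3 35.0
266 -2.5 23.1 44.0
269 -1.4 24.2 28.0
272 -0.3 24.8 13.0
275 0.8 25.1 -9.0
278 1.9 24.9 -36.0
281 3.0 24.1 -40.0
284 4.2 23.1 -48.0
287 5.3 21.9 -47.0
290 6.5 20.6 -47.0
293 7.7 19.2 -45.0
296 9.0 18.0 -45.0
299 10.2 16.7 -47.0
302 11.5 15.3 -47.0
305 12.8 13.9 -44.0
308 14.2 12.6 -49.0
311 15.6 11.0 -46.0
314 17.0 9.6 -49.0
317 18.5 7.8 -81.0
```

View pics/w17.png

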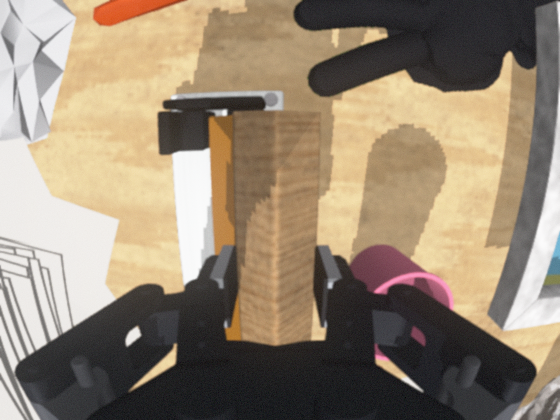

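play_rows:
  rows:
    - [[-0.2,0,-0.1],0,3.0]
    - [[-0.5,0,-0.2],0,3.0]
    - [[-1.0,0,-0.2],0,3.0]
    - [[-1.8,0,-0.2],0,3.0]
    - [[-2.8,0,-0.2],0,3.0]
    - [[-4,0,-0.2],0,3.0]
    - [[-5.5,0,-0.2],0,3.0]
    - [[-7,0,-0.2],0,3.0]
    - [[-8.5,0,-0.2],0,3.0]
    - [[-10,0,-0.2],0,3.0]
    - [[-10,0,-0.2],0,3.0]
  squeeze: 45

```text
time: 17.53
ee_pos: [0.5908, 0.0191, 0.1749]
tcp_rot: [-94.5, 89.6, 0.1]
wrist_force: [1.0, -0.1, -1.6]
opening: 0.0351
```

```bash
python3 - <<'E'
from h import *
o=bot.get_obs(); print(o['time'],o['ee_pos'],o['opening'],o['wrist_force'],o['q'].round(1)); A,t=tool(o)
im,d=bot.camera('wrist'); cv2.imwrite('pics/w18.png',im); np.save('w18.npy',d)
lean('w18.npy',o,ul=(203,323))
im,d=bot.camera('top'); cv2.imwrite('pics/t18.png',im)
E
```

```text
17.5333 [0.59080519 0.01913142 0.17485865] 0.035100111343565485 [ 1.01322376 -0.14967941 -1.58282671] [ 1.9  9.5  8.8 88.9 -0.  -2.7]
203 -71.4 -174.6 4.0
206 -68.3 -174.4 50.0
209 -64.1 -169.4 78.0
212 -31.7 -21.1 44.0
215 -29.8 -19.3 47.0
218 -27.9 -17.2 42.0
221 -26.0 -15.6 48.0
224 -24.1 -13.5 38.0
227 -22.5 -12.2 50.0
230 -20.7 -10.1 78.0
233 -16.7 8.3 71.0
236 -15.0 13.1 38.0
239 -13.6 14.2 37.0
242 -12.3 15.2 36.0
245 -11.0 16.1 43.0
248 -9.7 17.3 36.0
251 -8.5 18.3 36.0
254 -7.3 19.1 46.0
257 -6.0 20.4 36.0
260 -4.9 21.3 36.0
263 -3.7 22.1 42.0
266 -2.5 23.2 34.0
269 -1.4 23.9 46.0
272 -0.3 25.1 -3.0
275 0.8 25.0 -8.0
278 1.9 24.8 -37.0
281 3.0 24.0 -47.0
284 4.2 22.8 -44.0
287 5.3 21.7 -48.0
290 6.5 20.4 -44.0
293 7.7 19.2 -52.0
296 9.0 17.6 -43.0
299 10.3 16.4 -46.0
302 11.5 15.1 -47.0
305 12.9 13.6 -48.0
308 14.2 12.2 -44.0
311 15.6 10.8 -50.0
314 17.1 9.1 -48.0
317 18.5 7.5 -82.0
```

View pics/w18.png

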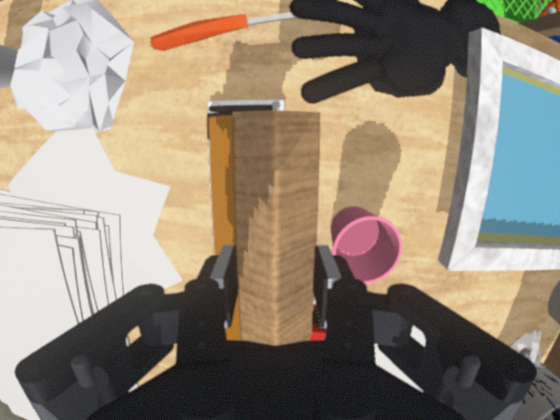

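```bash
python3 - <<'E'
from h import *
im=cv2.imread('pics/w1.png'); cv2.imwrite('pics/w1d.png',cv2.resize(im[40:340,100:430],None,fx=2,fy=2,interpolation=2))
C=wcloud(np.load('w18.npy'))*1000
print('ridge along y'); 
for v in range(108,240,8):
    r=C[v,255:300]; k=np.argmin(r[:,0]); print(v,255+k,r[k].round(1), 'blade',np.median(C[v,214:226],0).round(1), 'outer',np.median(C[v,296:306],0).round(1))
E
```

```text
ridge along y
108 269 [119.5  77.5  -4.1] blade [120.9  78.3 -44.1] outer [174.1  79.9  25.1]
116 277 [-25.6  68.6   1.5] blade [ 15.9  69.8 -26.2] outer [-17.1  68.9  10.6]
124 276 [-142.9   66.7    0.9] blade [ 15.8  65.8 -26.3] outer [-15.6  65.7  10.7]
132 275 [-25.6  62.9   0.8] blade [ 15.2  61.9 -26.2] outer [-15.6  62.6  10.7]
140 272 [-25.8  60.   -0.3] blade [ 15.9  57.9 -26.5] outer [-15.5  59.5  10.8]
148 274 [-25.6  57.1   0.5] blade [ 15.9  53.9 -26.5] outer [-15.   56.3  10.8]
156 276 [-25.4  54.1   1.2] blade [ 16.7  49.9 -26.8] outer [-15.3  53.1  10.8]
164 272 [-25.6  51.2  -0.3] blade [ 16.7  45.9 -26.9] outer [-16.4  50.1  10.8]
172 274 [-25.7  48.3   0.5] blade [ 16.   41.9 -26.9] outer [-15.9  46.8  10.9]
180 278 [-26.   45.4   1.9] blade [ 16.6  37.8 -27.1] outer [-16.1  43.6  10.9]
188 257 [-142.9   66.7    0.9] blade [ 16.4  33.7 -27.3] outer [-16.1  40.4  11. ]
196 260 [-142.9   66.7    0.9] blade [ 16.9  29.4 -27.5] outer [-15.3  36.9  11.2]
204 274 [-25.2  36.1   0.4] blade [ 17.3  25.1 -27.7] outer [-15.   33.5  11.2]
212 278 [-25.4  33.1   1.9] blade [ 16.7  21.  -27.8] outer [-15.1  30.1  11.3]
220 278 [-26.2  30.2   1.9] blade [ 17.3  16.5 -28.2] outer [-15.8  26.9  11.3]
228 278 [-26.1  27.    1.9] blade [ 18.   11.8 -28.6] outer [-15.6  23.4  11.4]
236 275 [-25.8  23.6   0.8] blade [ 17.9   7.4 -28.7] outer [-15.2  19.7  11.5]
```

View pics/w1d.png

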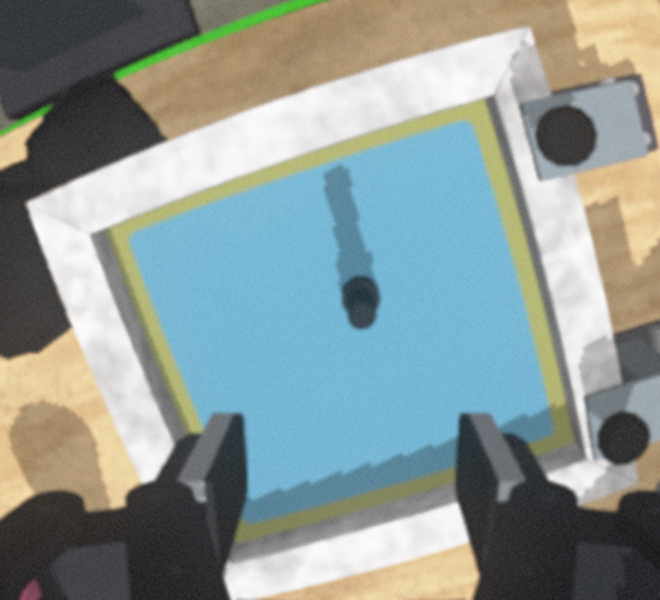

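```bash
python3 - <<'E'
from h import *
o={'ee_pos':[0.51104643,0.32146742,0.20038876],'tcp_rot':[134.80132081,89.91097926,-153.42935444]}
pi={n:wrist_atz(100+a/2,40+b/2,.06,o) for n,(a,b) in dict(iNR=(93,232),iNL=(492,97),iFL=(580,458),oNR=(28,203),oNL=(528,28)).items()}
for k,v in pi.items(): print(k,v.round(4))
pm={n:wrist_atz(100+a/2,40+b/2,.039,o) for n,(a,b) in dict(NR=(113,228),NL=(487,104),FL=(572,445),FR=(245,540)).items()}
for k,v in pm.items(): print(k,v.round(4))
d=pi['iNL']-pi['iNR'];print('yaw',np.degrees(np.arctan2(-d[0],d[1]))); d=pi['oNL']-pi['oNR'];print(np.degrees(np.arctan2(-d[0],d[1])),np.hypot(*d[:2]))
d=pi['iFL']-pi['iNL'];print(np.degrees(np.arctan2(d[1],d[0])))
print('centre', ((pi['iFL']+pi['iNR'])/2).round(4))
o=bot.get_obs();A,t=tool(o);print(A.round(4),t,np.degrees(np.arctan2(A[1,2],A[0,2])))
E
```

```text
iNR [0.4371 0.2219 0.06  ]
iNL [0.4382 0.411  0.06  ]
iFL [0.6179 0.4088 0.06  ]
oNR [0.4119 0.1947 0.06  ]
oNL [0.4124 0.4369 0.06  ]
NR [0.4382 0.2237 0.039 ]
NL [0.44   0.4127 0.039 ]
FL [0.6211 0.4107 0.039 ]
FR [0.6199 0.2246 0.039 ]
yaw -0.3275782395817472
-0.10766223405293815 0.24222762140654477
-0.7060230407636349
centre [0.5275 0.3153 0.06  ]
[[ 2.800e-03 -9.968e-01 -8.020e-02]
 [-0.000e+00 -8.020e-02  9.968e-01]
 [-1.000e+00 -2.800e-03 -3.000e-04]] [0.58998524 0.0191654  0.17124493] 94.60241515852793
```

play_rows:
  rows:
    - [[0,0.3,1.5],-4,3.0]
    - [[0,0.8,4],-11,3.0]
    - [[0,1.4,6.5],-18,3.0]
    - [[0,2.0,9],-25,3.0]
    - [[0,2.6,11.5],-32,3.0]
    - [[0,3.2,14],-39,3.0]
    - [[0,3.8,16.5],-46,3.0]
    - [[0,4.4,19],-53,3.0]
    - [[0,5.0,21.5],-60,3.0]
    - [[0,5.6,24],-67,3.0]
    - [[0,6.1,26.5],-73,3.0]
    - [[0,6.5,28.5],-79,3.0]

```text
time: 18.63
ee_pos: [0.5008, 0.2995, 0.1691]
tcp_rot: [71.3, 90.0, -114.8]
wrist_force: [-0.4, -0.5, -3.1]
opening: 0.0348
```

```bash
python3 - <<'E'
from h import *
o=bot.get_obs();A,t=tool(o);print(o['time'],o['opening'],t,np.degrees(np.arctan2(A[1,2],A[0,2])),o['q'].round(1),A.round(3))
print((A.T@(np.array([.497,.315,.164])-t)*100).round(2))
E
```

```text
18.6333 0.03483313813856569 [0.50078026 0.2994895  0.16910108] 173.94722450928538 [ 30.9   8.8   7.4  88.6  -0.  -53.1] [[-0.    -0.105 -0.994]
 [-0.001 -0.994  0.105]
 [-1.     0.001  0.   ]]
[ 0.51 -1.5   0.54]
```

play_rows:
  rows:
    - [[0.2,-0.7,0.3],-3,3.0]
    - [[0.4,-1.3,0.5],-5,3.0]
    - [[0.5,-1.5,0.6],-6,3.0]
    - [[0.5,-1.5,0.6],-6,3.0]
    - [[0.5,-1.5,0.6],-6,3.0]
    - [[0.5,-1.5,0.6],-6,3.0]

```text
time: 19.13
ee_pos: [0.4978, 0.3129, 0.1653]
tcp_rot: [169.2, 89.9, -11.3]
wrist_force: [-0.2, 0.3, -2.0]
opening: 0.0352
```

```bash
python3 - <<'E'
from h import *
o=bot.get_obs();A,t=tool(o);print(o['time'],o['opening'],t,np.degrees(np.arctan2(A[1,2],A[0,2])),o['q'].round(1),o['wrist_force'],o['qd'].round(1))
im,d=bot.camera('wrist'); cv2.imwrite('pics/w20.png',im); np.save('w20.npy',d)
im,d=bot.camera('scene'); cv2.imwrite('pics/s20.png',cv2.resize(im[150:320,130:380],None,fx=3.1,fy=3.1,interpolation=2))
im,d=bot.camera('top'); cv2.imwrite('pics/t20.png',im)
lean('w20.npy',o,ul=(203,323))
C=wcloud(np.load('w20.npy'))*1000
W=C/1000@A.T+t
# blade lower-edge & silhouette per row: outer silhouette column
for v in range(124,232,12):
    r=C[v]; us=[u for u in range(195,335) if r[u,0]<40]; print(v,us[0],r[us[0]+1].round(1),us[-1],r[us[-1]-1].round(1))
E
```

```text
19.1333 0.03520733466922115 [0.49783772 0.31293336 0.16528175] 179.49265383954327 [ 32.2   9.3   7.5  88.2  -0.  -57.3] [-0.21100104  0.32341269 -1.98653915] [-0.2 -0.2  0.3  0.   0.  -0.2]
203 -60.4 -125.9 3.0
206 -57.7 -125.7 9.0
209 -55.1 -125.3 77.0
212 -31.7 -21.2 46.0
215 -29.8 -19.2 45.0
218 -27.8 -17.3 42.0
221 -26.0 -15.6 48.0
224 -24.2 -13.6 42.0
227 -22.4 -12.0 41.0
230 -20.7 -10.5 78.0
233 -16.6 8.8 69.0
236 -15.0 13.1 38.0
239 -13.6 14.2 37.0
242 -12.3 15.2 39.0
245 -11.0 16.2 41.0
248 -9.7 17.4 41.0
251 -8.4 18.4 39.0
254 -7.2 19.4 34.0
257 -6.0 20.2 39.0
260 -4.8 21.2 39.0
263 -3.6 22.1 42.0
266 -2.5 23.2 30.0
269 -1.3 23.8 35.0
272 -0.2 24.6 15.0
275 0.9 24.9 -4.0
278 2.0 24.8 -37.0
281 3.1 24.0 -48.0
284 4.2 22.7 -48.0
287 5.4 21.5 -46.0
290 6.6 20.2 -45.0
293 7.8 19.0 -46.0
296 9.0 17.7 -46.0
299 10.3 16.4 -48.0
302 11.6 15.0 -45.0
305 12.9 13.7 -43.0
308 14.3 12.4 -50.0
311 15.7 10.7 -49.0
314 17.1 9.1 -42.0
317 18.5 7.8 -82.0
124 209 [ 21.2  64.3 -32.1] 319 [-8.5 64.1 18.5]
136 209 [ 20.9  58.2 -32.1] 319 [-7.1 59.1 18.8]
148 209 [ 22.3  51.9 -32.6] 319 [-8.7 54.1 18.7]
160 210 [ 21.6  45.7 -32.1] 318 [-8.1 49.  18.4]
172 210 [ 22.5  39.3 -32.5] 318 [-7.7 43.9 18.6]
184 211 [ 22.2  33.  -32.2] 317 [-8.5 38.9 18.2]
196 212 [ 21.5  26.7 -31.8] 323 [124.8   2.7  40.6]
208 212 [ 21.6  20.1 -32.1] 317 [-8.2 28.3 18.5]
220 213 [ 21.9  13.4 -32. ] 316 [-6.9 22.4 18.4]
```

View pics/w20.png

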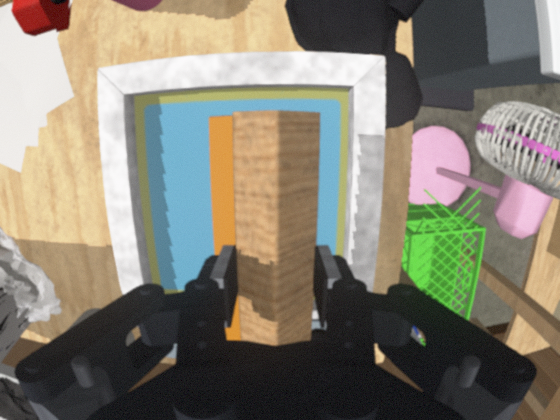

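View pics/s20.png

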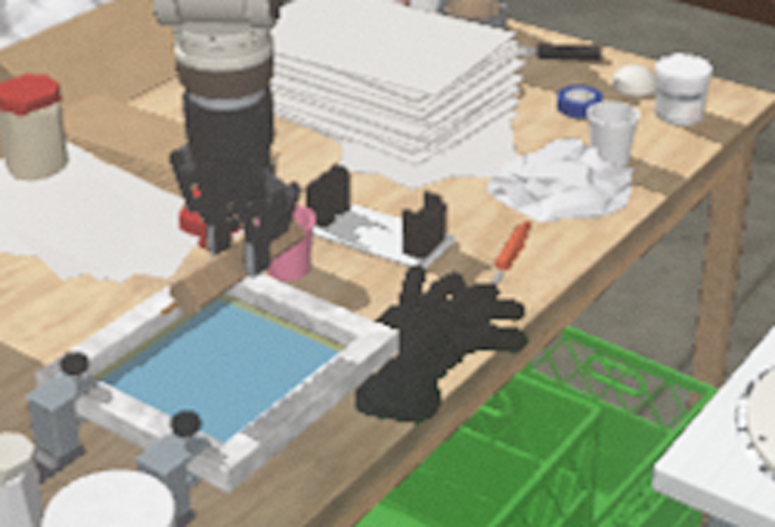

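View pics/t20.png

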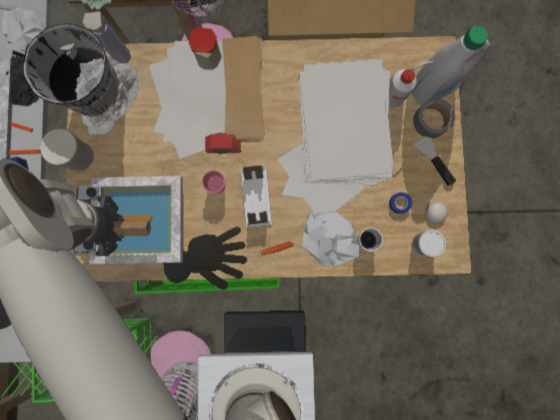

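```bash
python3 - <<'E'
from workcell import bot
print(bot.job_done()); o=bot.get_obs(); print(o['time'],o['opening'],o['ee_pos'])
E
```

```text
the job is handed in; nothing more can be done
None
the job is handed in; nothing more can be done
```

The job is handed in at about 19 s, with the arm still holding the squeegee over the mesh. I got no verdict back.

**Screw:** I picked the cap screw off the mesh and released it into the white cup. A close look into the cup afterwards showed it inside, and the cup looked unmoved.

**Squeegee:** The moves only turn the tool about the vertical, so I could not tilt the gripper. I leaned the squeegee over inside its own rack by pushing it against a cheek. I then gripped the wooden back across opposite edges and lifted it out.

| Last checks | Measured |
|---|---|
| Lean from upright | about 45–47° (steady through the lift and carry) |
| Lean direction | towards the robot |
| Blade edge | level, within about 0.5° of parallel to the frame's near side |
| Edge height above mesh | about 10 cm (roughly 0.140 m against 0.039 m) |
| Edge position | about (0.529, 0.313), mesh centre about (0.528, 0.315) |

In the last pictures the ink tub, tape, white cap and both cups stood where they were at the start.

**Not clean, or in disagreement:**
- **Pressing on the rack:** while working the lean I pushed the held squeegee against the rack at about 43 N sideways and 65 N downward. The wrist limit is 120 N.
- **Screen:** closing on the screw read about 7 N upward on the tool, so the mesh took a light load through the screw.
- **Reach test:** I tried to tilt the tool by reaching past its range. It did not tilt, and joint 3 came near its range limit (68.5° read against 70.77°). I did not see its peak.
- **Cameras:** they disagreed by up to 7 mm on positions. I followed the wrist camera for the grasps and mostly for the drop and the final position.

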